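# Line up box covers on the scribed line and weigh them down

### The job

First push every grey box cover across the marking-out board until its yellow-banded edge lies on the scribed line and square to it. Then raise the lid of the case until it stands nearly upright, let go of it for a couple of seconds to check that its hinge holds it up, take weights out of the case and stand one on the middle of each cover. Leave the covers on the line, any spare weight in the case and the lid shut, and leave the other things alone.

Things in the scene. Friction and masses are not known exactly. Their poses are not given: they have to be found in the camera images.
- board: white marking-out board fixed on the bench, 300 (x) x 560 (y) x 6 mm thick, origin at the centre of its underside; the scribed line runs along its y, and its +x side is the one away from the robot
- line (a point): middle of the scribed line, a black line 2.5 mm wide and 540 mm long with a short red tick at each end, on the top face of the board (6 mm above the bench), 60 mm to +x of the board's middle. Its y axis runs along the line, its x axis points square to it, away from the robot; x = 0 is the centre of the line
- cover_a: grey die-cast box cover, a closed flat block 90 (x) x 90 (y) x 28 mm tall, about 0.35 kg, lying loose on the board on the robot's side of the line; origin at the centre of its underside. A yellow band on its top marks its +x edge, the one facing the line. Too wide to grasp: it is pushed. It may be absent
- cover_a_edge (a point): middle of the yellow-banded +x edge of cover a, at the foot of that face, 45 mm from the cover's origin
- cover_b: grey die-cast box cover, a closed flat block 90 (x) x 90 (y) x 28 mm tall, about 0.35 kg, lying loose on the board on the robot's side of the line; origin at the centre of its underside. A yellow band on its top marks its +x edge, the one facing the line. Too wide to grasp: it is pushed. It may be absent
- cover_b_edge (a point): middle of the yellow-banded +x edge of cover b, at the foot of that face, 45 mm from the cover's origin
- cover_c: grey die-cast box cover, a closed flat block 90 (x) x 90 (y) x 28 mm tall, about 0.35 kg, lying loose on the board on the robot's side of the line; origin at the centre of its underside. A yellow band on its top marks its +x edge, the one facing the line. Too wide to grasp: it is pushed. It may be absent
- cover_c_edge (a point): middle of the yellow-banded +x edge of cover c, at the foot of that face, 45 mm from the cover's origin
- cover_d: grey die-cast box cover, a closed flat block 90 (x) x 90 (y) x 28 mm tall, about 0.35 kg, lying loose on the board on the robot's side of the line; origin at the centre of its underside. A yellow band on its top marks its +x edge, the one facing the line. Too wide to grasp: it is pushed. It may be absent
- cover_d_edge (a point): middle of the yellow-banded +x edge of cover d, at the foot of that face, 45 mm from the cover's origin
- case: black open instrument case fixed on the bench, 190 (x) x 190 (y) x 70 mm tall, walls and floor 6 mm thick, origin at the centre of its underside; the lid is hinged along its far (+x) rim
- lid (a joint): angle of the green lid (8 mm thick) of the case: 0 shut, grows as it is raised, 1.9 fully back; 1.57 upright. Stiff friction hinge, about 4 N at the knob to move it: it is meant to stay at whatever angle it is left. It may start a little ajar
- lid_handle (a point): grip point in the head of the yellow knob on top of the lid, 35 mm above the lid's top face and 160 mm from the hinge line, midway along y; moves with the lid. The knob head is 27 mm across and sticks out square to the lid; pinched along y, it can turn between the pads as the lid swings
- lid_hinge (a point): middle of the lid's hinge line (the y axis of the case), on the far rim of the case, 70 mm above the bench; the underside of the lid lies on this line
- weight_1: hold-down weight, about 0.45 kg: steel disc 56 dia x 22 tall with a red grip 26 dia x 22 on top (44 tall in all), one of four standing upright in two rows in the case, about 70 mm apart; origin at the centre of its underside
- weight_2: hold-down weight, about 0.45 kg: steel disc 56 dia x 22 tall with a red grip 26 dia x 22 on top (44 tall in all), one of four standing upright in two rows in the case, about 70 mm apart; origin at the centre of its underside
- weight_3: hold-down weight, about 0.45 kg: steel disc 56 dia x 22 tall with a red grip 26 dia x 22 on top (44 tall in all), one of four standing upright in two rows in the case, about 70 mm apart; origin at the centre of its underside
- weight_4: hold-down weight, about 0.45 kg: steel disc 56 dia x 22 tall with a red grip 26 dia x 22 on top (44 tall in all), one of four standing upright in two rows in the case, about 70 mm apart; origin at the centre of its underside
- spray: green spray can, 60 dia x 150 tall: bystander, to be left alone
- driver: screwdriver with orange handle: bystander, to be left alone
- spanner: steel spanner: bystander, to be left alone
- cup: blue mug, 76 dia x 90 tall: bystander, to be left alone
- mallet: hammer: bystander, to be left alone
- tape: yellow tape-measure block 70 x 65 x 35 mm: bystander, to be left alone

How it is judged (in metres and radians):
On the way, in this order (a step that is already met when the one before it is completed fails the run):
1. the yellow-banded edge of every cover lies on the scribed line (x of cover_a_edge in the frame of line between -0.0035 and 0.0035 m and angle between the x axis of each of cover_a, cover_b, cover_c, cover_d and the x axis of line, either way round below 0.06 rad and y of cover_a_edge in the frame of line between -0.26 and 0.26 m and angle between each of cover_a, cover_b, cover_c, cover_d's own z axis and vertical below 0.05 rad and height (world z) of each of cover_a, cover_b, cover_c, cover_d below 0.01 m and linear speed of each of cover_a, cover_b, cover_c, cover_d below 0.01 m/s and x of cover_b_edge in the frame of line between -0.0035 and 0.0035 m and y of cover_b_edge in the frame of line between -0.26 and 0.26 m and x of cover_c_edge in the frame of line between -0.0035 and 0.0035 m and y of cover_c_edge in the frame of line between -0.26 and 0.26 m and x of cover_d_edge in the frame of line between -0.0035 and 0.0035 m and y of cover_d_edge in the frame of line between -0.26 and 0.26 m), for 0.3 s.
2. the lid stands raised to at least 1.2 rad by itself for a second, with nothing touching it (value of joint lid above 1.2 rad and velocity of joint lid between -0.05 and 0.05 rad/s and contact force between lid and the arm below 0.1 N and contact force between lid and the fingers below 0.1 N), for 1 s.
At the end, for the whole second after the job is handed in: Each cover lies flat, the middle of its yellow-banded edge within 3.5 mm of the line's centre and square to it within 0.06 rad; a weight stands upright within 25 mm of the middle of each cover; spare weights are in the case; lid shut (under 0.06 rad); bystanders within 30 mm; all at rest (all of step 1 and ((horizontal distance between weight_1 and cover_a below 0.025 m and z of weight_1 in the frame of cover_a between 0.023 and 0.033 m and angle between weight_1's own z axis and vertical below 0.1 rad and linear speed of weight_1 below 0.01 m/s) or (horizontal distance between weight_2 and cover_a below 0.025 m and z of weight_2 in the frame of cover_a between 0.023 and 0.033 m and angle between weight_2's own z axis and vertical below 0.1 rad and linear speed of weight_2 below 0.01 m/s) or (horizontal distance between weight_3 and cover_a below 0.025 m and z of weight_3 in the frame of cover_a between 0.023 and 0.033 m and angle between weight_3's own z axis and vertical below 0.1 rad and linear speed of weight_3 below 0.01 m/s) or (horizontal distance between weight_4 and cover_a below 0.025 m and z of weight_4 in the frame of cover_a between 0.023 and 0.033 m and angle between weight_4's own z axis and vertical below 0.1 rad and linear speed of weight_4 below 0.01 m/s)) and ((horizontal distance between weight_1 and cover_b below 0.025 m and z of weight_1 in the frame of cover_b between 0.023 and 0.033 m and angle between weight_1's own z axis and vertical below 0.1 rad and linear speed of weight_1 below 0.01 m/s) or (horizontal distance between weight_2 and cover_b below 0.025 m and z of weight_2 in the frame of cover_b between 0.023 and 0.033 m and angle between weight_2's own z axis and vertical below 0.1 rad and linear speed of weight_2 below 0.01 m/s) or (horizontal distance between weight_3 and cover_b below 0.025 m and z of weight_3 in the frame of cover_b between 0.023 and 0.033 m and angle between weight_3's own z axis and vertical below 0.1 rad and linear speed of weight_3 below 0.01 m/s) or (horizontal distance between weight_4 and cover_b below 0.025 m and z of weight_4 in the frame of cover_b between 0.023 and 0.033 m and angle between weight_4's own z axis and vertical below 0.1 rad and linear speed of weight_4 below 0.01 m/s)) and ((horizontal distance between weight_1 and cover_c below 0.025 m and z of weight_1 in the frame of cover_c between 0.023 and 0.033 m and angle between weight_1's own z axis and vertical below 0.1 rad and linear speed of weight_1 below 0.01 m/s) or (horizontal distance between weight_2 and cover_c below 0.025 m and z of weight_2 in the frame of cover_c between 0.023 and 0.033 m and angle between weight_2's own z axis and vertical below 0.1 rad and linear speed of weight_2 below 0.01 m/s) or (horizontal distance between weight_3 and cover_c below 0.025 m and z of weight_3 in the frame of cover_c between 0.023 and 0.033 m and angle between weight_3's own z axis and vertical below 0.1 rad and linear speed of weight_3 below 0.01 m/s) or (horizontal distance between weight_4 and cover_c below 0.025 m and z of weight_4 in the frame of cover_c between 0.023 and 0.033 m and angle between weight_4's own z axis and vertical below 0.1 rad and linear speed of weight_4 below 0.01 m/s)) and ((horizontal distance between weight_1 and cover_d below 0.025 m and z of weight_1 in the frame of cover_d between 0.023 and 0.033 m and angle between weight_1's own z axis and vertical below 0.1 rad and linear speed of weight_1 below 0.01 m/s) or (horizontal distance between weight_2 and cover_d below 0.025 m and z of weight_2 in the frame of cover_d between 0.023 and 0.033 m and angle between weight_2's own z axis and vertical below 0.1 rad and linear speed of weight_2 below 0.01 m/s) or (horizontal distance between weight_3 and cover_d below 0.025 m and z of weight_3 in the frame of cover_d between 0.023 and 0.033 m and angle between weight_3's own z axis and vertical below 0.1 rad and linear speed of weight_3 below 0.01 m/s) or (horizontal distance between weight_4 and cover_d below 0.025 m and z of weight_4 in the frame of cover_d between 0.023 and 0.033 m and angle between weight_4's own z axis and vertical below 0.1 rad and linear speed of weight_4 below 0.01 m/s)) and ((x of weight_1 in the frame of case between -0.09 and 0.09 m and y of weight_1 in the frame of case between -0.09 and 0.09 m and height (world z) of weight_1 below 0.03 m) or (horizontal distance between weight_1 and cover_a below 0.025 m and z of weight_1 in the frame of cover_a between 0.023 and 0.033 m and angle between weight_1's own z axis and vertical below 0.1 rad and linear speed of weight_1 below 0.01 m/s) or (horizontal distance between weight_1 and cover_b below 0.025 m and z of weight_1 in the frame of cover_b between 0.023 and 0.033 m and angle between weight_1's own z axis and vertical below 0.1 rad and linear speed of weight_1 below 0.01 m/s) or (horizontal distance between weight_1 and cover_c below 0.025 m and z of weight_1 in the frame of cover_c between 0.023 and 0.033 m and angle between weight_1's own z axis and vertical below 0.1 rad and linear speed of weight_1 below 0.01 m/s) or (horizontal distance between weight_1 and cover_d below 0.025 m and z of weight_1 in the frame of cover_d between 0.023 and 0.033 m and angle between weight_1's own z axis and vertical below 0.1 rad and linear speed of weight_1 below 0.01 m/s)) and ((x of weight_2 in the frame of case between -0.09 and 0.09 m and y of weight_2 in the frame of case between -0.09 and 0.09 m and height (world z) of weight_2 below 0.03 m) or (horizontal distance between weight_2 and cover_a below 0.025 m and z of weight_2 in the frame of cover_a between 0.023 and 0.033 m and angle between weight_2's own z axis and vertical below 0.1 rad and linear speed of weight_2 below 0.01 m/s) or (horizontal distance between weight_2 and cover_b below 0.025 m and z of weight_2 in the frame of cover_b between 0.023 and 0.033 m and angle between weight_2's own z axis and vertical below 0.1 rad and linear speed of weight_2 below 0.01 m/s) or (horizontal distance between weight_2 and cover_c below 0.025 m and z of weight_2 in the frame of cover_c between 0.023 and 0.033 m and angle between weight_2's own z axis and vertical below 0.1 rad and linear speed of weight_2 below 0.01 m/s) or (horizontal distance between weight_2 and cover_d below 0.025 m and z of weight_2 in the frame of cover_d between 0.023 and 0.033 m and angle between weight_2's own z axis and vertical below 0.1 rad and linear speed of weight_2 below 0.01 m/s)) and ((x of weight_3 in the frame of case between -0.09 and 0.09 m and y of weight_3 in the frame of case between -0.09 and 0.09 m and height (world z) of weight_3 below 0.03 m) or (horizontal distance between weight_3 and cover_a below 0.025 m and z of weight_3 in the frame of cover_a between 0.023 and 0.033 m and angle between weight_3's own z axis and vertical below 0.1 rad and linear speed of weight_3 below 0.01 m/s) or (horizontal distance between weight_3 and cover_b below 0.025 m and z of weight_3 in the frame of cover_b between 0.023 and 0.033 m and angle between weight_3's own z axis and vertical below 0.1 rad and linear speed of weight_3 below 0.01 m/s) or (horizontal distance between weight_3 and cover_c below 0.025 m and z of weight_3 in the frame of cover_c between 0.023 and 0.033 m and angle between weight_3's own z axis and vertical below 0.1 rad and linear speed of weight_3 below 0.01 m/s) or (horizontal distance between weight_3 and cover_d below 0.025 m and z of weight_3 in the frame of cover_d between 0.023 and 0.033 m and angle between weight_3's own z axis and vertical below 0.1 rad and linear speed of weight_3 below 0.01 m/s)) and ((x of weight_4 in the frame of case between -0.09 and 0.09 m and y of weight_4 in the frame of case between -0.09 and 0.09 m and height (world z) of weight_4 below 0.03 m) or (horizontal distance between weight_4 and cover_a below 0.025 m and z of weight_4 in the frame of cover_a between 0.023 and 0.033 m and angle between weight_4's own z axis and vertical below 0.1 rad and linear speed of weight_4 below 0.01 m/s) or (horizontal distance between weight_4 and cover_b below 0.025 m and z of weight_4 in the frame of cover_b between 0.023 and 0.033 m and angle between weight_4's own z axis and vertical below 0.1 rad and linear speed of weight_4 below 0.01 m/s) or (horizontal distance between weight_4 and cover_c below 0.025 m and z of weight_4 in the frame of cover_c between 0.023 and 0.033 m and angle between weight_4's own z axis and vertical below 0.1 rad and linear speed of weight_4 below 0.01 m/s) or (horizontal distance between weight_4 and cover_d below 0.025 m and z of weight_4 in the frame of cover_d between 0.023 and 0.033 m and angle between weight_4's own z axis and vertical below 0.1 rad and linear speed of weight_4 below 0.01 m/s)) and value of joint lid below 0.06 rad); the robot touches nothing.
It fails at once if a bystander is moved more than 30 mm (distance of any of spray, driver, spanner, cup, mallet, tape from where it was at the start of the episode above 0.03 m).
Of cover_a, cover_b, cover_c, cover_d only 2 to 4 are there at a start; the rules pass over those that are not, and their reading is None.
At some moment in a run one of cover_a, cover_b, cover_c, cover_d may be knocked a few centimetres aside while the robot is not near it.
It also fails if it takes over 210 s, if anything falls off the work surface, if the arm or the gripper's body presses on something with over 40 N, if the wrist force passes 120 N, or if a joint passes its speed limit or range.

### The arm

A 7-joint arm with a two-finger parallel gripper is mounted at the origin on the work surface. World frame = base frame: x ahead of the robot, y to its left, z up, the work surface at z = 0. Lengths are in m, angles in degrees, forces in N, time in s.
With the tool pointing down it reaches from about 0.4 to 0.875 m from the base axis. Payload 4.4 kg.
Tool frame: the origin (TCP) lies at the very end of the fingers, on their centre line; the grasp point (between the pads) lies 19 mm behind it (robot.grasp_offset is the distance from the TCP to the grasp point, in m); z points along the fingers, y is the line along which they close (so a half turn about z gives the same grasp; the last joint's range is limited). The gripper opens to 85 mm and grips with 20 to 120 N. Pads are 22 mm wide; open, the fingers measure 114 mm over their backs; the gripper's body (76 mm by 85 mm) begins 54 mm behind the grasp point. The pads swing forward as they close: fully open they stand 13 mm farther back than shut.
Start: joints at [-79.229, 36.005, 2.206, 86.941, -1.547, 57.084, -1.146], TCP at [0.163, 0.629, 0.231] pointing down, gripper open.
Joint ranges: [-175.42, 175.42], [-21.48, 121.26], [-71.46, 75.88], [10.55, 141.38], [-63.04, 243.04], [13.31, 113.54], [-168.57, 168.57]. Speed limits (degrees/s): [147.25, 147.25, 180, 180, 180, 180, 180].

### API

Orientations are given as [roll, pitch, yaw] about the fixed x, y, z axes, in that order (R = Rz(yaw) Ry(pitch) Rx(roll)).
In Python, from bench import sense, optics, robot, finder gives the robot as it stands.
- The arm moves only by the tool drive_tool, never from a script. Its argument "steps" is a list of rows, each a list of 7 numbers: the opening, from 0 (shut) to 1 (fully open), then the shift along the tool's x, y, z in mm, then the turn, a rotation vector about the tool's x, y, z in degrees. In form: [[hand, dx, dy, dz, rx, ry, rz], ...]. A call has 1 to 8 rows; each row is the pose to reach, as a shift and turn from the pose commanded when the call began, along the tool's axes at that moment; what a row does not reach only later rows make up. A row lasts 1/10 s, in which the tool goes at most 50 mm and 8.59 degrees, less where a joint would pass 70% of its speed; a pose out of reach is approached as far as the arm can. A call with a gripper value outside its range is refused whole. The fingers move at their own pace and stop on an object; the grip force is fixed at half the most. Time passes only in rows, so rows that repeat a pose let the fingers close. It gives the time, the measured TCP pose, the force, the opening and the grip force at its end, in the units of the state.
- sense(): the state, without advancing time (a new reading comes with each control period).
- optics.grab_frame(name): name is "scene" or "top" or "wrist"; returns the picture (384x512x3 uint8, red, green, blue); there is no depth.
- optics.calibration(name): a dict with "fov_y" (degrees; the focal length in pixels is half the picture's height over the tangent of half this angle, whatever the lens; pixels are square), "cx", "cy" (the principal point, pixels), "position" and "attitude" of the camera in the world. Camera axes: x right, y down, z forward; pixel columns grow to the right and rows downward; lengths in m; the calibration is good to about 2 mm. A picture is of the moment at which its call begins: read the wrist's pose just before it. calibration takes no time and is no camera call; for the wrist camera it gives the pose at the moment of the call.
- robot.close_job(): hands the job in; it is judged then, once.
Trained networks look in the newest picture that a camera, given by its name, has taken for a name from the list of things; names that differ only in an ending like _2 or _b are one class to them, and where a whole thing is asked for, a point or a joint stands for the part that bears it (a point fixed in the world has none). Each returns a list of dicts, best first, with "score" (0 to 1); they miss things now and then, are a little off and sometimes report something else, mostly with a low value. They report only what shows in the picture. A call takes as long as a camera call.
- finder.look_for(camera, query): "extent" ([left, top, right, bottom] in pixels, round what is visible of it).
The state is a dict: "clock": time; "joints": joint angles; "qvel": joint speeds; "tau": joint torques, N m; "position": TCP position; "ee_rot": TCP orientation; "force": force on the tool from outside, world axes, zero at the start; "moment": the same for the moment, N m; "grip_width": finger opening in m; "grasp_force": force on a finger pad.
Only numpy, scipy, OpenCV 4.12 (cv2) and the standard library are available. Lean on these libraries where they do the work, as an engineer would, in place of code of your own. Each camera call takes 0.05 s, during which the arm holds its last target. There are 200 camera calls.

## Working session

There is one attempt and no reset: what is moved stays moved. The work goes in short steps, Python scripts to look and compute and a tool call to move; the robot and the scene stay as the last step left them, time stands still between calls to the robot, and variables do not carry over. Pictures are saved under pics/ and viewed, at most 14 in all, crops included, and the job is handed in when it is done.

Besides the shell and the picture viewer there is one more tool, called after ">>>" by a JSON object that holds its "method" and its "body". drive_tool: Moves the arm, as the interface text tells. Its arguments: {"type":"object","properties":{"steps":{"type":"array","items":{"type":"array","items":{"type":"number"}}}},"required":["steps"]}

```bash
ls; mkdir -p pics
python3 - <<'E'
from bench import sense, optics, robot, finder
import cv2,numpy as np
s=sense();print({k:np.round(v,3).tolist() for k,v in s.items()})
for n in ["scene","top"]:
    im=optics.grab_frame(n);cv2.imwrite(f"pics/{n}0.png",im[:,:,::-1]);
    print(optics.calibration(n))
print(optics.calibration("wrist"))
for q in ["cover_a","case","lid_handle","board","weight_1"]:
    print(q,[(round(d["score"],2),np.round(d["extent"]).tolist()) for d in finder.look_for("top",q)])
E
```

```text
pics
{'clock': 0.0, 'joints': [-79.229, 36.06, 2.201, 86.997, -1.548, 57.084, -1.145], 'qvel': [-0.027, -0.033, -0.016, 0.002, 0.042, -0.005, -0.049], 'tau': [0.0, -56.34, 1.226, -19.345, 0.011, 0.01, -0.0], 'position': [0.163, 0.629, 0.23], 'ee_rot': [-179.889, -0.0, 165.46], 'force': [-0.627, 0.471, -0.032], 'moment': [0.017, 0.031, 0.019], 'grasp_force': 0.0, 'grip_width': 0.086}
{'fov_y': 49.524301372012765, 'cx': 249.34172067052103, 'cy': 185.1672989353305, 'position': array([ 1.3009228 , -0.9995159 ,  1.04636477]), 'attitude': array([-128.14452395,    1.09116409,   37.52721295])}
{'fov_y': 42.23649394638362, 'cx': 253.19040559970077, 'cy': 190.95343455607411, 'position': array([ 0.386678  , -0.05338078,  1.92983047]), 'attitude': array([-174.98616669,    0.2751786 ,  -91.28126226])}
{'fov_y': 68.07160978729993, 'cx': 255.2129839391644, 'cy': 190.39376731232625, 'position': array([0.08948469, 0.64770122, 0.37320755]), 'attitude': array([1.63019958e+02, 8.43042555e-02, 7.54367477e+01])}
cover_a [(0.91, [295.0, 193.0, 325.0, 220.0]), (0.72, [332.0, 192.0, 361.0, 217.0]), (0.67, [262.0, 195.0, 288.0, 219.0]), (0.59, [224.0, 198.0, 255.0, 222.0])]
case [(0.95, [126.0, 172.0, 188.0, 230.0])]
lid_handle [(0.68, [164.0, 246.0, 211.0, 253.0]), (0.59, [129.0, 171.0, 188.0, 231.0]), (0.4, [373.0, 203.0, 392.0, 228.0]), (0.37, [127.0, 170.0, 186.0, 231.0])]
board [(0.87, [218.0, 156.0, 366.0, 237.0])]
weight_1 []
```

```bash
cat > h.py <<'E'
from bench import sense, optics, robot, finder
import cv2,numpy as np
from scipy.spatial.transform import Rotation as Ro
def K(c):
    f=192/np.tan(np.radians(c["fov_y"]/2)); return np.array([[f,0,c["cx"]],[0,f,c["cy"]],[0,0,1]])
def RT(c): return Ro.from_euler('xyz',c["attitude"],degrees=True).as_matrix(),np.array(c["position"])
def px2w(c,uv,z):
    R,p=RT(c);uv=np.atleast_2d(np.array(uv,float))
    d=np.c_[uv,np.ones(len(uv))]@np.linalg.inv(K(c)).T@R.T
    return p+d*((z-p[2])/d[:,2])[:,None]
def w2px(c,P):
    R,p=RT(c);q=(np.atleast_2d(P)-p)@R@K(c).T
    return q[:,:2]/q[:,2:]
def grab(n,name=None):
    c=optics.calibration(n);im=optics.grab_frame(n)
    if name: cv2.imwrite(f"pics/{name}.png",im[:,:,::-1])
    return c,im
def st():
    s=sense();print("t",round(s["clock"],2),"p",np.round(s["position"],4).tolist(),"rpy",np.round(s["ee_rot"],2).tolist(),"F",np.round(s["force"],1).tolist(),"w",round(float(s["grip_width"]),4),"gf",round(float(s["grasp_force"]),1),"j",np.round(s["joints"],1).tolist())
    return s
def totool(p,yaw=None):
    "shift in tool axes mm to reach world p; turn rotvec to tool-down at yaw"
    s=sense();R=Ro.from_euler('xyz',s["ee_rot"],degrees=True)
    d=1000*R.inv().apply(np.array(p)-s["position"])
    rv=None
    if yaw is not None: rv=np.round((R.inv()*Ro.from_euler('xyz',[180,0,yaw],degrees=True)).as_rotvec(degrees=True),2).tolist()
    print("shift",np.round(d,1).tolist(),"turn",rv)
E
python3 - <<'E'
from h import *
im=cv2.imread("pics/top0.png");im2=cv2.imread("pics/scene0.png")
cv2.imwrite("pics/t0.png",cv2.resize(im[140:275,100:420],None,fx=2.5,fy=2.5,interpolation=cv2.INTER_CUBIC))
c=optics.calibration("top")
for b in [[295.0, 193.0, 325.0, 220.0],[332.0, 192.0, 361.0, 217.0],[262.0, 195.0, 288.0, 219.0],[224.0, 198.0, 255.0, 222.0]]:
    print(px2w(c,[(b[0]+b[2])/2,(b[1]+b[3])/2],.034))
print(px2w(c,[157,201],.07),px2w(c,[[218,156],[366,237]],.006))
E
```

```text
[[ 0.48869211 -0.2633878   0.034     ]]
[[ 0.49317822 -0.40280233  0.034     ]]
[[ 0.48980409 -0.12984422  0.034     ]]
[[0.48141271 0.00586546 0.034     ]]
[[0.52039305 0.31361793 0.07      ]] [[ 0.69593373  0.08658945  0.006     ]
 [ 0.36784185 -0.47808694  0.006     ]]
```

View pics/t0.png

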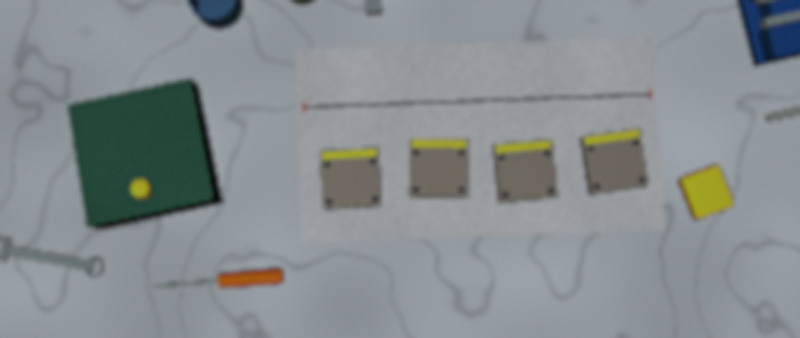

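View pics/scene0.png

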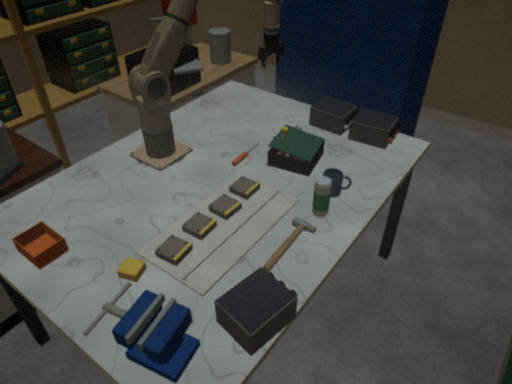

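Top view: the four covers' bands lie at crop row ~145, the line runs (304,107)→(650,94), and the lid knob is at (140,188). The scene view agrees, with the driver and spanner near the case.

Run:
```python
from h import *
c=optics.calibration("top")
u=lambda a:[[100+x/2.5,140+y/2.5] for x,y in a]
L=px2w(c,u([(304,107),(650,94)]),.006);print("line",L.round(4).tolist(),"yaw",np.degrees(np.arctan2(-(L[0]-L[1])[0],(L[0]-L[1])[1])))
print("lidcorners",px2w(c,u([(69,104),(193,80),(219,200),(90,226)]),.078).round(3).tolist(),"knob",px2w(c,u([(140,188)]),.118).round(3).tolist())
totool([.5,.2,.33],70);totool([.43,-.2,.33],0)
s=sense();R=Ro.from_euler('xyz',s["ee_rot"],degrees=True)
cw=optics.calibration("wrist");print(R.inv().apply(cw["position"]-s["position"]),(R.inv()*Ro.from_euler('xyz',cw["attitude"],degrees=True)).as_euler('xyz',degrees=True))
```

```text
line [[0.5903, 0.0743, 0.006], [0.5983, -0.4645, 0.006]] yaw 0.8529330407703561
lidcorners [[0.595, 0.422, 0.078], [0.627, 0.236, 0.078], [0.446, 0.198, 0.078], [0.412, 0.391, 0.078]] knob [[0.465, 0.308, 0.118]]
shift [-433.8, -330.8, -98.7] turn [-0.02, 0.02, 95.46]
shift [-466.5, -735.6, -98.6] turn [-0.01, 0.04, 165.46]
[ 0.07593837 -0.00025632 -0.14269929] [-1.69790715e+01  1.37260477e-02  9.00239681e+01]
```

>>> {"method": "drive_tool", "body": {"steps": [[0.6,-434,-331,-99,0,0,95.5],[0.6,-434,-331,-99,0,0,95.5],[0.6,-434,-331,-99,0,0,95.5],[0.6,-434,-331,-99,0,0,95.5],[0.6,-434,-331,-99,0,0,95.5],[0.6,-434,-331,-99,0,0,95.5],[0.6,-434,-331,-99,0,0,95.5],[0.6,-434,-331,-99,0,0,95.5]]}}

```text
clock: 1.15
position: [0.4071, 0.318, 0.3034]
ee_rot: [180.0, -0.0, 96.4]
force: [1.1, 1.5, -0.9]
grip_width: 0.0514
grasp_force: 0.0
```

Run:
```python
from h import *
st();totool([.43,-.05,.33],0)
```

```text
t 1.15 p [0.4071, 0.318, 0.3034] rpy [179.97, -0.05, 96.36] F [1.1, 1.5, -0.9] w 0.0514 gf 0.0 j [-58.1, 21.6, 23.9, 102.9, -10.2, 57.5, -23.8]
shift [-368.2, -18.0, -26.9] turn [-0.02, -0.06, 96.36]
```

>>> {"method": "drive_tool", "body": {"steps": [[0.6,-368,-18,-27,0,0,96.4],[0.6,-368,-18,-27,0,0,96.4],[0.6,-368,-18,-27,0,0,96.4],[0.6,-368,-18,-27,0,0,96.4],[0.6,-368,-18,-27,0,0,96.4],[0.6,-368,-18,-27,0,0,96.4],[0.6,-368,-18,-27,0,0,96.4],[0.6,-368,-18,-27,0,0,96.4]]}}

```text
clock: 1.95
position: [0.4311, -0.0531, 0.3308]
ee_rot: [179.9, -0.1, 27.2]
force: [1.1, 0.2, -1.2]
grip_width: 0.051
grasp_force: 0.0
```

>>> {"method": "drive_tool", "body": {"steps": [[0.6,0,0,0,0,0,27.7],[0.6,0,0,0,0,0,27.7],[0.6,0,0,0,0,0,27.7],[0.6,0,0,0,0,0,27.7],[0.6,0,0,0,0,0,27.7]]}}

```text
clock: 2.45
position: [0.4312, -0.0478, 0.3297]
ee_rot: [180.0, 0.0, 0.4]
force: [0.1, -0.6, 0.0]
grip_width: 0.0516
grasp_force: 0.0
```

Run:
```python
from h import *
st();c,im=grab("wrist","w1");totool([.41,-.2,.33],0.85)
for q in ["cover_a"]:
    for d in finder.look_for("wrist",q):
        e=np.array(d["extent"]);print(round(d["score"],2),np.round(e).tolist(),px2w(c,[(e[0]+e[2])/2,(e[1]+e[3])/2],.034).round(3).tolist())
```

```text
t 2.45 p [0.4312, -0.0478, 0.3297] rpy [180.0, 0.0, 0.39] F [0.1, -0.6, 0.0] w 0.0516 gf 0.0 j [-40.0, 17.1, 55.8, 111.9, -16.4, 59.3, -66.5]
shift [-22.4, 152.0, -0.3] turn [-0.0, 0.0, -0.43]
0.94 [188.0, 94.0, 255.0, 154.0] [[0.474, 0.004, 0.034]]
0.92 [452.0, 76.0, 511.0, 145.0] [[0.496, -0.383, 0.034]]
0.85 [280.0, 78.0, 344.0, 144.0] [[0.494, -0.131, 0.034]]
0.65 [362.0, 84.0, 431.0, 152.0] [[0.485, -0.258, 0.034]]
0.31 [161.0, 0.0, 512.0, 181.0] [[0.523, -0.165, 0.034]]
```

View pics/w1.png

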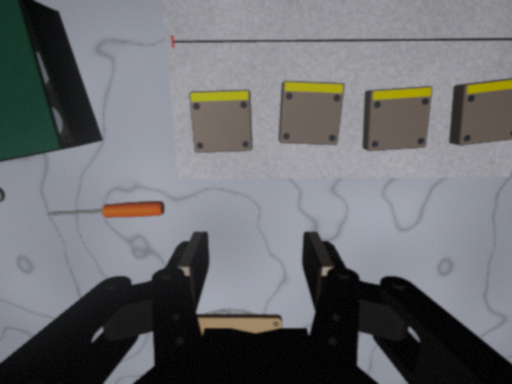

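Wrist view: line at row ~41, yellow bands at rows 87–97 of the four covers; fingers at bottom, driver at (105,210) well left.

```bash
cat >> h.py <<'E'
S=0.0005
def rect(c,im,z,x0,x1,y0,y1):
    "top-down map at height z: row = x from x1 down to x0, col = y from y1 to y0"
    W,H=int((y1-y0)/S),int((x1-x0)/S)
    g=np.float32([[0,0],[W,0],[W,H],[0,H]])
    P=np.array([[x1,y1,z],[x1,y0,z],[x0,y0,z],[x0,y1,z]])
    M=cv2.getPerspectiveTransform(g,np.float32(w2px(c,P)))
    return cv2.warpPerspective(im,M,(W,H),flags=cv2.INTER_LINEAR|cv2.WARP_INVERSE_MAP)
def line(c,im,y0=-.46,y1=.07):
    x0,x1=.565,.625
    r=rect(c,im,.006,x0,x1,y0,y1);r=r.astype(float).max(2);b=cv2.GaussianBlur(r,(0,0),12);d=cv2.GaussianBlur(r,(0,0),1.5)-b
    d[r<1]=0
    k=d.argmin(0);v=d.min(0);ys=y1-(np.arange(d.shape[1])+.5)*S;xs=x1-(k+.5)*S
    ok=v<-25
    if ok.sum()<40: return None
    for _ in range(6):
        p=np.polyfit(ys[ok],xs[ok],1);res=xs-np.polyval(p,ys);ok=(v<-25)&(abs(res)<max(.0012,1.0*np.median(abs(res[ok]))*2))
    return p,ok.sum(),ys[ok].min(),ys[ok].max()
def bands(c,im,x0=.40,x1=.66,y0=-.5,y1=.12):
    r=rect(c,im,.034,x0,x1,y0,y1);h=cv2.cvtColor(r,cv2.COLOR_RGB2HSV)
    m=cv2.inRange(h,(22,130,70),(38,255,255));out=[]
    n,lab,stt,_=cv2.connectedComponentsWithStats(m)
    for i in range(1,n):
        if stt[i,4]<1500: continue
        cs,_=cv2.findContours((lab==i).astype(np.uint8),cv2.RETR_EXTERNAL,cv2.CHAIN_APPROX_NONE)
        bx=cv2.boxPoints(cv2.minAreaRect(max(cs,key=len)))
        P=np.c_[x1-(bx[:,1]+.5)*S,y1-(bx[:,0]+.5)*S];P=P[P[:,0].argsort()]
        f=P[2:];f=f[f[:,1].argsort()];b=P[:2]
        t=f[1]-f[0];ln=np.hypot(*t)
        out.append(dict(mid=f.mean(0),yaw=np.degrees(np.arctan2(-t[0],t[1])),len=ln,w=np.hypot(*(f.mean(0)-b.mean(0)))))
    return sorted(out,key=lambda o:-o["mid"][1])
def report(name=None,fix=None):
    c,im=grab("wrist",name);L=line(c,im) if fix is None else (np.array(fix),0,0,0);p=None
    if L: p=L[0];print("line p",p.round(5).tolist(),"yaw",np.degrees(np.arctan(-p[0])).round(2),L[1:])
    for o in bands(c,im):
        m=o["mid"];e=(m[0]-np.polyval(p,m[1]))*1000 if p is not None else np.nan
        th=np.radians(o["yaw"]);ctr=m-.045*np.array([np.cos(th),np.sin(th)])
        print("edge",m.round(4).tolist(),"yaw",o["yaw"].round(2),"len/w",(o["len"]*1e3).round(1),(o["w"]*1e3).round(1),"err_mm",np.round(e,2),"ctr",ctr.round(4).tolist())
E
python3 - <<'E'
from h import *
c=optics.calibration("wrist")
report()
E
```

```text
line p [-0.01276, 0.59202] yaw 0.73 (np.int64(976), np.float64(-0.42525), np.float64(0.06975))
edge [0.5203999876976013, 0.005499999970197678] yaw 2.14 len/w 84.3 12.5 err_mm -71.53 ctr [0.4754999876022339, 0.003800000064074993]
edge [0.53329998254776, -0.13169999420642853] yaw -1.79 len/w 84.7 12.7 err_mm -60.45 ctr [0.48829999566078186, -0.13030000030994415]
edge [0.5257999897003174, -0.25999999046325684] yaw 3.81 len/w 84.7 13.2 err_mm -69.5 ctr [0.48089998960494995, -0.2630000114440918]
edge [0.5360999703407288, -0.3853999972343445] yaw 7.12 len/w 65.1 13.7 err_mm -60.8 ctr [0.49149999022483826, -0.39089998602867126]
```

>>> {"method": "drive_tool", "body": {"steps": [[0.6,-20,150,0,0,0,0],[0.6,-20,150,0,0,0,0],[0.6,-20,150,0,0,0,0],[0.6,-20,150,0,0,0,0],[0.6,-20,150,0,0,0,0]]}}

```text
clock: 3.1
position: [0.4112, -0.1996, 0.3298]
ee_rot: [-180.0, -0.0, 0.0]
force: [-0.4, 0.5, -0.2]
grip_width: 0.0514
grasp_force: 0.0
```

Run:
```python
from h import *
st();report()
```

```text
t 3.1 p [0.4112, -0.1996, 0.3298] rpy [-179.99, -0.01, 0.05] F [-0.4, 0.5, -0.2] w 0.0514 gf 0.0 j [-17.9, 19.7, 54.9, 109.0, -18.5, 60.7, -45.3]
line p [-0.0134, 0.59208] yaw 0.77 (np.int64(1060), np.float64(-0.45975000000000005), np.float64(0.06975))
edge [0.5202999711036682, 0.006200000178068876] yaw 2.25 len/w 83.9 12.2 err_mm -71.7 ctr [0.47530001401901245, 0.0044999998062849045]
edge [0.53329998254776, -0.131400004029274] yaw -1.81 len/w 84.3 12.4 err_mm -60.59 ctr [0.48829999566078186, -0.12999999523162842]
edge [0.5257999897003174, -0.25949999690055847] yaw 3.95 len/w 84.6 12.6 err_mm -69.74 ctr [0.48089998960494995, -0.26260000467300415]
edge [0.5372999906539917, -0.39469999074935913] yaw 7.04 len/w 84.7 13.0 err_mm -60.08 ctr [0.4925999939441681, -0.4002000093460083]
```

>>> {"method": "drive_tool", "body": {"steps": [[0.6,0,40,30,0,0,-0.7],[0.6,0,63,75,0,0,-0.7],[0.6,0,63,120,0,0,-0.7],[0.6,0,63,165,0,0,-0.7],[0.6,0,63,210,0,0,-0.7],[0.6,0,63,255,0,0,-0.7],[0.6,0,63,295,0,0,-0.7],[0.6,0,63,314,0,0,-0.7]]}}

```text
clock: 3.95
position: [0.412, -0.2573, 0.0125]
ee_rot: [-179.8, 0.2, 1.2]
force: [0.2, -0.3, 0.3]
grip_width: 0.0515
grasp_force: 0.0
```

>>> {"method": "drive_tool", "body": {"steps": [[0.6,10,0,0,0,0,0],[0.6,20,0,0,0,0,0],[0.6,30,0,0,0,0,0],[0.6,40,0,0,0,0,0],[0.6,50,0,0,0,0,0],[0.6,60,0,0,0,0,0],[0.6,69,0,0,0,0,0],[0.6,73,0,0,0,0,0]]}}

```text
clock: 4.75
position: [0.4864, -0.2599, 0.0159]
ee_rot: [180.0, -0.0, 1.0]
force: [-4.2, -0.1, 2.6]
grip_width: 0.0511
grasp_force: 1.8
```

Run:
```python
from h import *
st();report("p1")
im=cv2.imread("pics/p1.png");cv2.imwrite("pics/p1c.png",cv2.resize(im[0:230,60:450],None,fx=2,fy=2))
```

```text
t 4.75 p [0.4864, -0.2599, 0.0159] rpy [179.97, -0.04, 1.0] F [-4.2, -0.1, 2.6] w 0.0511 gf 1.8 j [7.1, 50.8, 28.9, 111.8, -48.2, 30.2, -18.6]
line p [-0.0126, 0.59263] yaw 0.72 (np.int64(490), np.float64(-0.38075), np.float64(-0.13625))
edge [0.5841000080108643, -0.26510000228881836] yaw 0.99 len/w 84.2 12.5 err_mm -11.86 ctr [0.5390999913215637, -0.26589998602867126]
```

View pics/p1c.png

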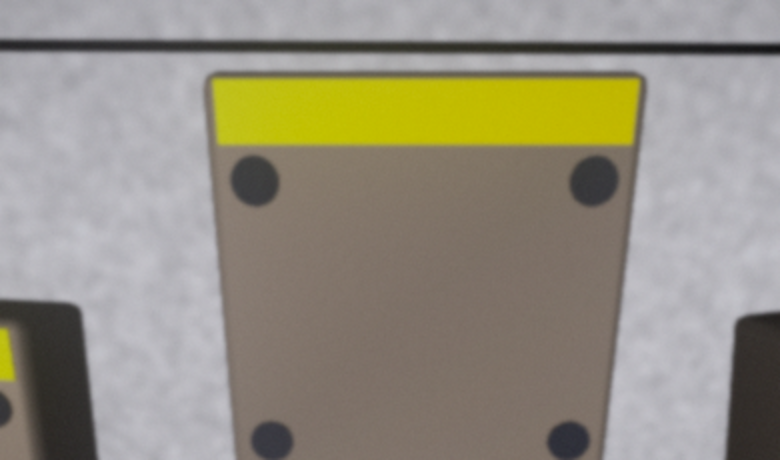

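The cover sits square, ~9 mm short of the line. The band is inset ~2.9 mm from the true edge: a grey margin is visible at crop row 75, and mechanical contact agrees.

>>> {"method": "drive_tool", "body": {"steps": [[0.6,3,0,0,0,0,0],[0.6,5,0,0,0,0,0],[0.6,7,0,0,0,0,0],[0.6,8,0,0,0,0,0],[0.6,9,0,0,0,0,0],[0.6,9.5,0,0,0,0,0],[0.6,10,0,0,0,0,0],[0.6,10,0,0,0,0,0]]}}

```text
clock: 5.6
position: [0.4953, -0.2597, 0.0156]
ee_rot: [180.0, -0.0, 1.0]
force: [-2.0, -0.0, 1.2]
grip_width: 0.0513
grasp_force: 1.2
```

Run:
```python
from h import *
st();report()
```

```text
t 5.6 p [0.4953, -0.2597, 0.0156] rpy [179.99, -0.01, 0.95] F [-2.0, -0.0, 1.2] w 0.0513 gf 1.2 j [6.5, 51.3, 29.5, 110.5, -47.8, 31.2, -19.8]
line p [-0.0129, 0.59239] yaw 0.74 (np.int64(289), np.float64(-0.38275), np.float64(-0.13425))
edge [0.5327000021934509, -0.15719999372959137] yaw -1.68 len/w 33.3 12.6 err_mm -61.69 ctr [0.4876999855041504, -0.1559000015258789]
edge [0.5929999947547913, -0.26510000228881836] yaw 0.97 len/w 84.2 12.5 err_mm -2.84 ctr [0.5479999780654907, -0.26589998602867126]
```

>>> {"method": "drive_tool", "body": {"steps": [[0.6,-15,0,0,0,0,0],[0.6,-20,0,-40,0,0,0],[0.6,-20,0,-85,0,0,0],[0.6,-5,0,-120,0,0,0],[0.6,40,0,-120,0,0,0],[0.6,80,0,-120,0,0,0],[0.6,80,0,-120,0,0,0],[0.6,80,0,-120,0,0,0]]}}

```text
clock: 6.45
position: [0.5762, -0.2576, 0.1353]
ee_rot: [180.0, -0.0, 1.1]
force: [-0.8, -0.4, 0.0]
grip_width: 0.0515
grasp_force: 0.0
```

Run:
```python
from h import *
st();c,im=grab("wrist")
r=rect(c,im,.006,.53,.62,-.33,-.2)
cv2.imwrite("pics/v1.png",cv2.resize(r[:,:,::-1],None,fx=3,fy=3))
g=r.astype(float).max(2)[:,100:160].mean(1)
for i in range(0,len(g),2): print(round(.62-(i+.5)*S,4),round(g[i]),end="; ")
```

```text
t 6.45 p [0.5762, -0.2576, 0.1353] rpy [180.0, -0.03, 1.08] F [-0.8, -0.4, 0.0] w 0.0515 gf 0.0 j [-1.4, 47.2, 40.6, 96.0, -37.8, 51.4, -34.3]
0.6198 169; 0.6188 169; 0.6178 170; 0.6168 171; 0.6158 172; 0.6148 172; 0.6138 172; 0.6128 172; 0.6118 172; 0.6108 170; 0.6098 170; 0.6088 170; 0.6078 170; 0.6068 170; 0.6058 169; 0.6048 168; 0.6038 168; 0.6028 167; 0.6018 167; 0.6008 167; 0.5998 167; 0.5988 165; 0.5978 154; 0.5968 124; 0.5958 80; 0.5948 56; 0.5938 53; 0.5927 53; 0.5917 51; 0.5907 50; 0.5897 53; 0.5887 62; 0.5877 79; 0.5867 106; 0.5857 137; 0.5847 163; 0.5837 174; 0.5827 178; 0.5817 179; 0.5807 178; 0.5797 178; 0.5787 178; 0.5777 178; 0.5767 178; 0.5757 178; 0.5747 177; 0.5737 172; 0.5727 158; 0.5717 136; 0.5707 120; 0.5697 115; 0.5687 115; 0.5677 114; 0.5667 114; 0.5657 114; 0.5647 114; 0.5637 114; 0.5627 114; 0.5617 113; 0.5607 113; 0.5597 113; 0.5587 113; 0.5577 113; 0.5567 113; 0.5557 112; 0.5547 112; 0.5537 113; 0.5527 112; 0.5517 112; 0.5507 112; 0.5497 112; 0.5487 111; 0.5477 111; 0.5467 111; 0.5457 111; 0.5447 111; 0.5437 111; 0.5427 111; 0.5417 110; 0.5407 111; 0.5397 110; 0.5387 110; 0.5377 110; 0.5367 110; 0.5357 110; 0.5347 110; 0.5337 110; 0.5327 110; 0.5317 110; 0.5308 110;
```

View pics/v1.png

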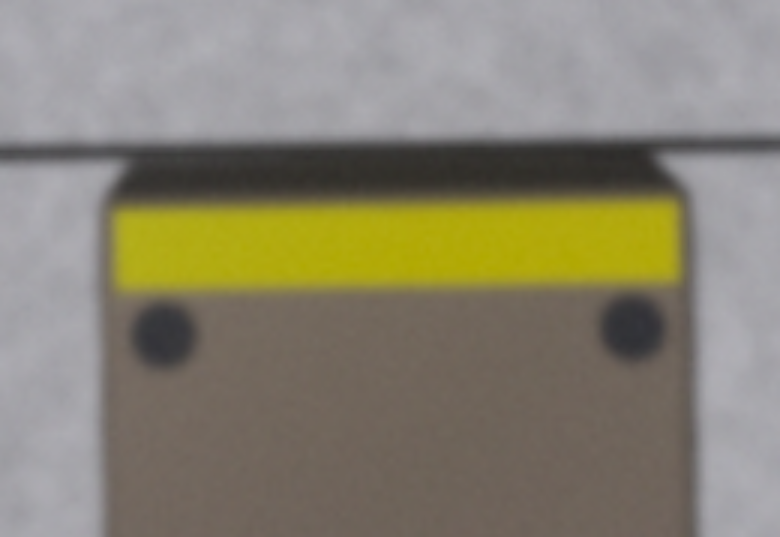

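Rectified at board height, the foot of the front face (dark band bottom at row ~150) coincides with the line: the cover is on it. Next cover 2.

>>> {"method": "drive_tool", "body": {"steps": [[0.6,-38,-33,0,0,0,0.2],[0.6,-76,-66,0,0,0,0.2],[0.6,-114,-98,0,0,0,0.2],[0.6,-153,-131,0,0,0,0.2],[0.6,-153,-131,40,0,0,0.2],[0.6,-153,-131,80,0,0,0.2],[0.6,-153,-131,110,0,0,0.2],[0.6,-153,-131,119,0,0,0.2]]}}

```text
clock: 7.3
position: [0.4174, -0.1298, 0.015]
ee_rot: [-179.9, 0.2, 0.6]
force: [1.3, 0.5, 0.0]
grip_width: 0.0513
grasp_force: 0.0
```

>>> {"method": "drive_tool", "body": {"steps": [[0.6,10,0,0,0,0,0],[0.6,20,0,0,0,0,0],[0.6,30,0,0,0,0,0],[0.6,40,0,0,0,0,0],[0.6,50,0,0,0,0,0],[0.6,58,0,0,0,0,0],[0.6,62,0,0,0,0,0],[0.6,64,0,0,0,0,0]]}}

```text
clock: 8.1
position: [0.4841, -0.1289, 0.0167]
ee_rot: [-180.0, 0.0, 0.8]
force: [-3.8, -0.2, 2.5]
grip_width: 0.0511
grasp_force: 1.7
```

Run:
```python
from h import *
st();report()
```

```text
t 8.1 p [0.4841, -0.1289, 0.0167] rpy [-179.99, 0.02, 0.78] F [-3.8, -0.2, 2.5] w 0.0511 gf 1.7 j [-6.0, 48.5, 27.4, 119.5, -54.0, 25.2, -25.0]
line p [-0.01209, 0.59248] yaw 0.69 (np.int64(445), np.float64(-0.23475000000000001), np.float64(-0.005249999999999991))
edge [0.58160001039505, -0.12720000743865967] yaw 0.76 len/w 84.2 12.4 err_mm -12.42 ctr [0.5365999937057495, -0.12780000269412994]
```

>>> {"method": "drive_tool", "body": {"steps": [[0.6,3,0,0,0,0,0],[0.6,5.5,0,0,0,0,0],[0.6,7.5,0,0,0,0,0],[0.6,8.5,0,0,0,0,0],[0.6,9.5,0,0,0,0,0],[0.6,10,0,0,0,0,0],[0.6,10.5,0,0,0,0,0],[0.6,10.5,0,0,0,0,0]]}}

```text
clock: 8.95
position: [0.4946, -0.129, 0.0167]
ee_rot: [180.0, -0.0, 0.7]
force: [-1.5, 0.8, 0.4]
grip_width: 0.0513
grasp_force: 0.9
```

Run:
```python
from h import *
st();report(); totool([.406,.005,.1])
```

```text
t 8.95 p [0.4946, -0.129, 0.0167] rpy [179.99, -0.01, 0.75] F [-1.5, 0.8, 0.4] w 0.0513 gf 0.9 j [-6.7, 49.0, 28.3, 118.0, -53.3, 26.5, -26.3]
line p [-0.01235, 0.59237] yaw 0.71 (np.int64(263), np.float64(-0.23825000000000002), np.float64(-0.0027499999999999886))
edge [0.5921000242233276, -0.12720000743865967] yaw 0.62 len/w 84.1 12.4 err_mm -1.83 ctr [0.5471000075340271, -0.12770000100135803]
shift [-86.9, -135.1, -83.4] turn None
```

>>> {"method": "drive_tool", "body": {"steps": [[0.6,-15,0,0,0,0,0],[0.6,-35,-30,-30,0,0,0],[0.6,-60,-70,-45,0,0,0],[0.6,-87,-105,-45,0,0,0],[0.6,-87,-135,-40,0,0,0],[0.6,-87,-135,-15,0,0,0],[0.6,-87,-135,1,0,0,0],[0.6,-87,-135,1,0,0,0]]}}

```text
clock: 9.8
position: [0.4133, 0.0036, 0.0212]
ee_rot: [179.9, 0.6, 0.6]
force: [-0.4, -0.2, 0.7]
grip_width: 0.051
grasp_force: 0.0
```

>>> {"method": "drive_tool", "body": {"steps": [[0.6,12,0,0,0,0,0],[0.6,24,0,0,0,0,0],[0.6,36,0,0,0,0,0],[0.6,48,0,0,0,0,0],[0.6,58,0,0,0,0,0],[0.6,65,0,0,0,0,0],[0.6,70,0,0,0,0,0],[0.6,73,0,0,0,0,0]]}}

```text
clock: 10.6
position: [0.4843, 0.0054, 0.0212]
ee_rot: [180.0, 0.7, 0.7]
force: [-3.4, -0.9, 2.1]
grip_width: 0.0516
grasp_force: 1.8
```

Run:
```python
from h import *
st();report()
```

```text
t 10.6 p [0.4843, 0.0054, 0.0212] rpy [179.97, 0.69, 0.7] F [-3.4, -0.9, 2.1] w 0.0516 gf 1.8 j [-22.2, 47.7, 28.1, 121.4, -54.8, 25.2, -39.4]
line p [-0.01248, 0.59248] yaw 0.72 (np.int64(329), np.float64(-0.09425), np.float64(0.06975))
edge [0.5819000005722046, 0.006000000052154064] yaw 0.72 len/w 84.5 12.4 err_mm -10.52 ctr [0.536899983882904, 0.005499999970197678]
```

>>> {"method": "drive_tool", "body": {"steps": [[0.6,2,0,0,0,0,0],[0.6,4,0,0,0,0,0],[0.6,5.5,0,0,0,0,0],[0.6,6.5,0,0,0,0,0],[0.6,7,0,0,0,0,0],[0.6,7.5,0,0,0,0,0],[0.6,7.5,0,0,0,0,0]]}}

```text
clock: 11.35
position: [0.4917, 0.0062, 0.0211]
ee_rot: [-180.0, 0.7, 0.8]
force: [-4.1, 0.5, 2.8]
grip_width: 0.0509
grasp_force: 1.8
```

Run:
```python
from h import *
st();report(); totool([.424,-.401,.1],.73)
```

```text
t 11.35 p [0.4917, 0.0062, 0.0211] rpy [-179.98, 0.69, 0.76] F [-4.1, 0.5, 2.8] w 0.0509 gf 1.8 j [-22.5, 48.1, 28.7, 120.3, -54.2, 26.2, -40.2]
line p [0.01671, 0.59463] yaw -0.96 (np.int64(252), np.float64(-0.09425), np.float64(0.044250000000000005))
edge [0.5893999934196472, 0.006800000090152025] yaw 0.69 len/w 84.1 12.5 err_mm -5.36 ctr [0.5443999767303467, 0.006300000008195639]
shift [-74.0, 406.2, -78.1] turn [-0.01, 0.69, 0.03]
```

>>> {"method": "drive_tool", "body": {"steps": [[0.6,-20,0,0,0,0,0],[0.6,-50,30,-25,0,0.7,0],[0.6,-77,70,-40,0,0.7,0],[0.6,-77,115,-40,0,0.7,0],[0.6,-77,163,-40,0,0.7,0],[0.6,-77,212,-40,0,0.7,0],[0.6,-77,261,-40,0,0.7,0],[0.6,-77,306,-40,0,0.7,0]]}}

```text
clock: 12.2
position: [0.4203, -0.3049, 0.0625]
ee_rot: [179.8, -0.2, 0.7]
force: [0.3, 0.2, -1.1]
grip_width: 0.0511
grasp_force: 0.0
```

>>> {"method": "drive_tool", "body": {"steps": [[0.6,0,45,0,0,0,0],[0.6,0,80,0,0,0,0],[0.6,0,100,0,0,0,0],[0.6,0,100,20,0,0,0],[0.6,0,100,40,0,0,0],[0.6,0,100,45,0,0,0],[0.6,0,100,45,0,0,0]]}}

```text
clock: 12.9
position: [0.4207, -0.4011, 0.0165]
ee_rot: [180.0, -0.0, 0.7]
force: [-0.1, 0.5, 0.2]
grip_width: 0.0514
grasp_force: 0.0
```

Run:
```python
from h import *
st();report()
```

```text
t 12.9 p [0.4207, -0.4011, 0.0165] rpy [179.99, -0.01, 0.74] F [-0.1, 0.5, 0.2] w 0.0514 gf 0.0 j [23.5, 51.8, 28.4, 106.9, -43.8, 32.7, -8.3]
edge [0.5350000262260437, -0.39629998803138733] yaw 5.71 len/w 84.9 10.7 err_mm nan ctr [0.490200012922287, -0.40070000290870667]
```

>>> {"method": "drive_tool", "body": {"steps": [[0.6,10,0,0,0,0,0],[0.6,20,0,0,0,0,0],[0.6,30,0,0,0,0,0],[0.6,40,0,0,0,0,0],[0.6,50,0,0,0,0,0],[0.6,58,0,0,0,0,0],[0.6,63,0,0,0,0,0],[0.6,65,0,0,0,0,0]]}}

```text
clock: 13.75
position: [0.486, -0.4, 0.0169]
ee_rot: [180.0, -0.0, 0.8]
force: [-2.1, 0.4, 2.1]
grip_width: 0.0513
grasp_force: 1.0
```

Run:
```python
from h import *
st();report();report(None,[-.0125,.5924])
```

```text
t 13.75 p [0.486, -0.4, 0.0169] rpy [180.0, -0.01, 0.79] F [-2.1, 0.4, 2.1] w 0.0513 gf 1.0 j [19.0, 54.8, 31.1, 99.0, -42.5, 38.6, -15.5]
line p [-0.01206, 0.59277] yaw 0.69 (np.int64(335), np.float64(-0.45975000000000005), np.float64(-0.29075))
edge [0.5835999846458435, -0.40369999408721924] yaw 0.8 len/w 84.2 12.4 err_mm -13.99 ctr [0.5386000275611877, -0.4043000042438507]
line p [-0.0125, 0.5924] yaw 0.72 (0, 0, 0)
edge [0.5837000012397766, -0.40369999408721924] yaw 0.78 len/w 84.2 12.4 err_mm -13.74 ctr [0.5386999845504761, -0.4043000042438507]
```

>>> {"method": "drive_tool", "body": {"steps": [[0.6,3,0,0,0,0,0],[0.6,6,0,0,0,0,0],[0.6,8,0,0,0,0,0],[0.6,9,0,0,0,0,0],[0.6,10,0,0,0,0,0],[0.6,10.5,0,0,0,0,0],[0.6,10.5,0,0,0,0,0]]}}

```text
clock: 14.55
position: [0.4961, -0.3999, 0.017]
ee_rot: [-180.0, -0.0, 0.8]
force: [-0.2, -0.0, 0.3]
grip_width: 0.0516
grasp_force: 0.3
```

Run:
```python
from h import *
st();report(None,[-.0125,.5924]); totool([.55,-.2,.3],.73)
```

```text
t 14.55 p [0.4961, -0.3999, 0.017] rpy [-179.99, -0.02, 0.75] F [-0.2, -0.0, 0.3] w 0.0516 gf 0.3 j [18.4, 55.3, 31.4, 97.6, -42.3, 39.6, -16.6]
line p [-0.0125, 0.5924] yaw 0.72 (0, 0, 0)
edge [0.5936999917030334, -0.4034000039100647] yaw 0.8 len/w 84.6 12.5 err_mm -3.73 ctr [0.5486999750137329, -0.4041000008583069]
shift [56.6, -199.2, -283.0] turn [-0.01, -0.02, 0.02]
```

>>> {"method": "drive_tool", "body": {"steps": [[0.6,-20,0,0,0,0,0],[0.6,-20,0,-45,0,0,0],[0.6,0,-30,-80,0,0,0],[0.6,15,-65,-110,0,0,0],[0.6,30,-100,-140,0,0,0],[0.6,40,-135,-170,0,0,0],[0.6,50,-170,-200,0,0,0],[0.6,57,-199,-220,0,0,0]]}}

```text
clock: 15.4
position: [0.552, -0.1981, 0.2393]
ee_rot: [-180.0, -0.2, 0.9]
force: [0.8, 0.1, 0.4]
grip_width: 0.0515
grasp_force: 0.0
```

>>> {"method": "drive_tool", "body": {"steps": [[0.6,0,0,-40,0,0,0],[0.6,0,0,-60,0,0,0],[0.6,0,0,-60,0,0,0],[0.6,0,0,-60,0,0,0]]}}

```text
clock: 15.8
position: [0.5504, -0.2, 0.2972]
ee_rot: [-180.0, -0.1, 0.8]
force: [0.0, 0.6, -0.3]
grip_width: 0.0516
grasp_force: 0.0
```

Run:
```python
from h import *
st();report("all1")
```

```text
t 15.8 p [0.5504, -0.2, 0.2972] rpy [-179.97, -0.07, 0.77] F [0.0, 0.6, -0.3] w 0.0516 gf 0.0 j [-11.8, 33.8, 48.6, 93.6, -27.5, 65.2, -45.5]
line p [-0.01011, 0.59092] yaw 0.58 (np.int64(831), np.float64(-0.45275000000000004), np.float64(0.06975))
edge [0.5896000266075134, 0.0071000000461936] yaw 0.81 len/w 83.6 12.9 err_mm -1.26 ctr [0.5446000099182129, 0.006500000134110451]
edge [0.592199981212616, -0.12720000743865967] yaw 0.58 len/w 84.1 12.9 err_mm 0.05 ctr [0.5472999811172485, -0.12759999930858612]
edge [0.5932000279426575, -0.2646999955177307] yaw 0.76 len/w 84.1 13.4 err_mm -0.44 ctr [0.5482000112533569, -0.2653000056743622]
edge [0.5940999984741211, -0.40290001034736633] yaw 0.75 len/w 84.6 13.9 err_mm -0.88 ctr [0.5490999817848206, -0.4034999907016754]
```

View pics/all1.png

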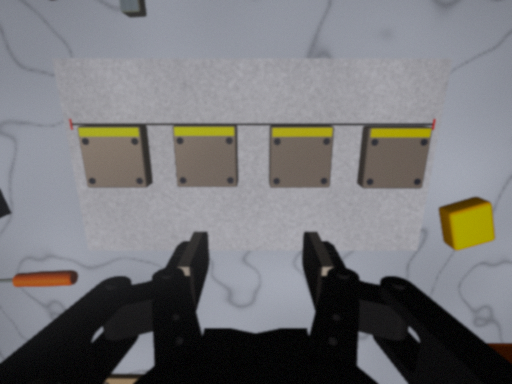

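All four covers lie on the line (row ~125). Now the lid.

>>> {"method": "drive_tool", "body": {"steps": [[0.6,-10,-49,0,0,0,-2],[0.6,-20,-98,0,0,0,-4],[0.6,-30,-147,0,0,0,-6],[0.6,-40,-196,0,0,0,-8],[0.6,-50,-245,0,0,0,-9],[0.6,-60,-294,0,0,0,-9],[0.6,-70,-343,0,0,0,-9],[0.6,-80,-390,0,0,0,-9]]}}

```text
clock: 16.65
position: [0.4637, 0.1907, 0.2959]
ee_rot: [180.0, 0.1, 9.8]
force: [0.9, -0.2, 0.6]
grip_width: 0.051
grasp_force: 0.0
```

Run:
```python
from h import *
st();totool([.44,.305,.30],10)
```

```text
t 16.65 p [0.4637, 0.1907, 0.2959] rpy [179.98, 0.1, 9.75] F [0.9, -0.2, 0.6] w 0.051 gf 0.0 j [-60.1, 26.4, 51.0, 106.0, -23.7, 59.1, -79.7]
shift [-4.0, -116.7, -4.1] turn [0.02, 0.1, -0.25]
```

>>> {"method": "drive_tool", "body": {"steps": [[0.6,-4,-45,0,0,0,0],[0.6,-4,-85,0,0,0,0],[0.6,-4,-117,0,0,0,0],[0.6,-4,-117,0,0,0,0],[0.6,-4,-117,0,0,0,0]]}}

```text
clock: 17.15
position: [0.4407, 0.3032, 0.2957]
ee_rot: [179.9, 0.1, 9.8]
force: [0.5, -0.4, -0.9]
grip_width: 0.0513
grasp_force: 0.0
```

Run:
```python
from h import *
st();c,im=grab("wrist","lid1")
h=cv2.cvtColor(im,cv2.COLOR_RGB2HSV);m=cv2.inRange(h,(22,120,70),(38,255,255))
n,lab,s,ce=cv2.connectedComponentsWithStats(m)
for i in range(1,n):
    if s[i,4]>60: print(s[i].tolist(),ce[i].round(1),px2w(c,ce[i],.118).round(4))
print([(round(d["score"],2),np.round(d["extent"]).tolist()) for q in ["lid_handle","case"] for d in finder.look_for("wrist",q)])
```

```text
t 17.15 p [0.4407, 0.3032, 0.2957] rpy [179.88, 0.1, 9.82] F [0.5, -0.4, -0.9] w 0.0513 gf 0.0 j [-70.0, 29.6, 50.4, 101.2, -25.6, 61.5, -90.9]
[460, 80, 52, 19, 554] [486.   89.2] [[0.5684 0.0763 0.118 ]]
[245, 139, 28, 27, 588] [258.3 152.1] [[0.4611 0.3033 0.118 ]]
[(0.74, [169.0, 8.0, 342.0, 176.0]), (0.63, [170.0, 3.0, 344.0, 178.0])]
```

View pics/lid1.png

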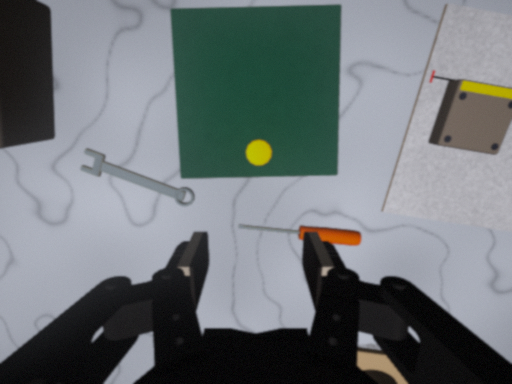

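```bash
cat >> h.py <<'E'
from scipy.optimize import least_squares
def hinge2w(q,P):
    "q: hinge x,y,yaw(rad),theta; P in lid frame (x toward hinge=0, robot side negative)"
    P=np.atleast_2d(P);t=q[3];x=P[:,0]*np.cos(t)+P[:,2]*np.sin(t);z=-P[:,0]*np.sin(t)+P[:,2]*np.cos(t)
    cy,sy=np.cos(q[2]),np.sin(q[2])
    return np.c_[q[0]+cy*x-sy*P[:,1],q[1]+sy*x+cy*P[:,1],.07+z]
E
python3 - <<'E'
from h import *
c=optics.calibration("wrist");im=cv2.imread("pics/lid1.png")
h=cv2.cvtColor(im,cv2.COLOR_BGR2HSV);m=cv2.inRange(h,(55,80,25),(95,255,255));m=cv2.morphologyEx(m,cv2.MORPH_CLOSE,np.ones((31,31)))
cs,_=cv2.findContours(m,cv2.RETR_EXTERNAL,cv2.CHAIN_APPROX_NONE);k=max(cs,key=cv2.contourArea)
a=cv2.approxPolyDP(k,12,True)[:,0].astype(float);print(a.tolist())
o=a[a[:,1].argsort()];tl,tr=o[:2][o[:2,0].argsort()];bl,br=o[2:4][o[2:4,0].argsort()]
U=np.array([tl,tr,bl,br,[258.3,152.1]])
P=np.array([[0,.095,.008],[0,-.095,.008],[-.19,.095,.008],[-.19,-.095,.008],[-.16,0,.05]])
f=lambda q:(w2px(c,hinge2w(q,P))-U).ravel()
r=least_squares(f,[.61,.33,.17,.0]);print(r.x,np.degrees(r.x[2]),f(r.x).round(1))
for z in (.043,): print("handle",hinge2w(r.x,[-.16,0,.043]).round(4),"handle shut",hinge2w([*r.x[:3],0],[-.16,0,.043]).round(4))
E
```

```text
[[172.0, 0.0], [182.0, 176.0], [335.0, 173.0], [339.0, 0.0]]
[0.61853091 0.33071498 0.1801846  0.09920262] 10.323817086359764 [-1.8  3.5  3.   0.9 -0.7 -2.2 -0.2 -1.2 -0.3 -1.7]
handle [[0.4661 0.3029 0.1286]] handle shut [[0.4611 0.302  0.113 ]]
```

Run:
```python
from h import *
c=optics.calibration("wrist")
U=np.array([[171,9.5],[341,5],[182,178],[338,175],[258.3,152.1]])
P=np.array([[0,.095,.008],[0,-.095,.008],[-.19,.095,.008],[-.19,-.095,.008],[-.16,0,.05]])
f=lambda q:(w2px(c,hinge2w(q,P))-U).ravel()
r=least_squares(f,[.61,.33,.17,.0]);q=r.x;print(q.round(4),np.degrees(q[2]),f(q).round(1))
for th in (q[3],0,1.0,1.45,1.55):print(th,"handle",hinge2w([*q[:3],th],[-.16,0,.043]).round(4))
h=hinge2w(q,[-.16,0,.043])[0];totool([h[0],h[1],.2],10.3);totool([h[0],h[1],h[2]-.019],10.3)
```

```text
[0.614  0.3301 0.1899 0.1411] 10.882936378211769 [-0.6 -0.6  0.6 -0.7 -0.7  0.7 -0.3  0.2  0.9  0.8]
0.14110815719988393 handle [[0.4644 0.3014 0.1351]]
0 handle [[0.4569 0.2999 0.113 ]]
1.0 handle [[0.5647 0.3206 0.2279]]
1.45 handle [[0.637  0.3346 0.234 ]]
1.55 handle [[0.653  0.3376 0.2309]]
shift [22.3, 3.8, 96.7] turn [0.05, 0.02, -0.72]
shift [22.4, 3.8, 180.7] turn [0.05, 0.02, -0.72]
```

>>> {"method": "drive_tool", "body": {"steps": [[0.6,22,4,30,0,0,-1],[0.6,22,4,75,0,0,-1],[0.6,22,4,120,0,0,-1],[0.6,22,4,160,0,0,-1],[0.6,22,4,181,0,0,-1],[0,22,4,181,0,0,-1],[0,22,4,181,0,0,-1],[0,22,4,181,0,0,-1]]}}

```text
clock: 18.1
position: [0.4636, 0.3037, 0.117]
ee_rot: [-179.9, -0.0, 10.7]
force: [-2.9, 2.7, -2.9]
grip_width: 0.0254
grasp_force: 59.0
```

>>> {"method": "drive_tool", "body": {"steps": [[0,0,0,0,0,0,0],[0,0,0,0,0,0,0],[0,0,0,0,0,0,0]]}}

```text
clock: 18.4
position: [0.4636, 0.3037, 0.1169]
ee_rot: [-179.9, -0.0, 10.8]
force: [-4.2, 1.9, 1.5]
grip_width: 0.0258
grasp_force: 59.5
```

Run:
```python
from h import *
s=st();q=[.614,.3301,.1899,.1411]
R=Ro.from_euler('xyz',s["ee_rot"],degrees=True)
g=s["position"]+R.apply([0,0,-.019]);print("grasp",g)
# lid angle implied by grasp point about hinge
d=(g[:2]-np.array(q[:2]))@[np.cos(q[2]),np.sin(q[2])];r=np.hypot(d,g[2]-.07);a0=np.arctan2(.043,-.16);a=np.arctan2(g[2]-.07,d);th=a0-a;print("r",r,np.hypot(.16,.043),"theta",th)
for t in np.arange(.2,1.6,.1):
    D=R.inv().apply(hinge2w([*q[:3],t],[-.16,0,.043])[0]-g)*1000;print(round(t,2),D.round(1).tolist())
```

```text
t 18.4 p [0.4636, 0.3037, 0.1169] rpy [-179.92, -0.02, 10.77] F [-4.2, 1.9, 1.5] w 0.0258 gf 59.5 j [-59.7, 43.0, 38.1, 109.2, -39.3, 41.7, -77.6]
grasp [0.46360161 0.30365737 0.13587812]
r 0.16629175937864502 0.16567739737212195 theta 0.14478432510660255
0.2 [4.4, 2.4, -8.1]
0.3 [12.6, 2.4, -22.5]
0.4 [22.1, 2.3, -36.0]
0.5 [32.9, 2.3, -48.6]
0.6 [44.9, 2.3, -59.9]
0.7 [58.0, 2.2, -70.1]
0.8 [72.1, 2.2, -78.8]
0.9 [86.9, 2.1, -86.2]
1.0 [102.5, 2.1, -92.0]
1.1 [118.5, 2.1, -96.2]
1.2 [134.8, 2.0, -98.8]
1.3 [151.4, 2.0, -99.8]
1.4 [167.9, 2.0, -99.1]
1.5 [184.3, 1.9, -96.7]
```

>>> {"method": "drive_tool", "body": {"steps": [[0,4.4,0,-8.1,0,0,0],[0,12.6,0,-22.5,0,0,0],[0,22.1,0,-36,0,0,0],[0,32.9,0,-48.6,0,0,0],[0,44.9,0,-59.9,0,0,0],[0,58,0,-70.1,0,0,0],[0,72.1,0,-78.8,0,0,0],[0,86.9,0,-86.2,0,0,0]]}}

```text
clock: 19.2
position: [0.5483, 0.3202, 0.2025]
ee_rot: [-179.9, 0.1, 10.8]
force: [-3.1, 4.6, -8.2]
grip_width: 0.0255
grasp_force: 59.3
```

>>> {"method": "drive_tool", "body": {"steps": [[0,15.6,0,-5.8,0,0,0],[0,31.6,0,-10,0,0,0],[0,47.9,0,-12.6,0,0,0],[0,64.5,0,-13.6,0,0,0],[0,81,0,-12.9,0,0,0],[0,97.4,0,-10.5,0,0,0],[0,97.4,0,-10.5,0,0,0],[0,97.4,0,-10.5,0,0,0]]}}

```text
clock: 20.0
position: [0.6459, 0.3393, 0.2132]
ee_rot: [-179.9, -0.2, 10.8]
force: [-0.9, 5.1, -2.5]
grip_width: 0.0258
grasp_force: 59.9
```

Run:
```python
from h import *
s=st();q=[.614,.3301,.1899,.1411]
R=Ro.from_euler('xyz',s["ee_rot"],degrees=True)
g=s["position"]+R.apply([0,0,-.019])
d=(g[:2]-np.array(q[:2]))@[np.cos(q[2]),np.sin(q[2])];print("r",np.hypot(d,g[2]-.07),"theta",np.arctan2(.043,-.16)-np.arctan2(g[2]-.07,d))
```

```text
t 20.0 p [0.6459, 0.3393, 0.2132] rpy [-179.89, -0.15, 10.81] F [-0.9, 5.1, -2.5] w 0.0258 gf 59.9 j [-49.4, 49.9, 41.9, 74.0, -33.5, 68.1, -84.8]
r 0.16553764899367343 theta 1.509188636466477
```

>>> {"method": "drive_tool", "body": {"steps": [[0.6,0,0,0,0,0,0],[0.6,0,0,0,0,0,0],[0.6,0,0,0,0,0,0],[0.6,0,0,0,0,0,0],[0.6,0,0,-20,0,0,0],[0.6,0,0,-50,0,0,0],[0.6,0,0,-85,0,0,0],[0.6,0,0,-120,0,0,0]]}}

```text
clock: 20.8
position: [0.6449, 0.3369, 0.3341]
ee_rot: [179.9, -0.0, 10.7]
force: [0.8, -0.0, -0.6]
grip_width: 0.051
grasp_force: 0.0
```

>>> {"method": "drive_tool", "body": {"steps": [[0.6,-30,0,-20,0,0,4],[0.6,-70,0,-20,0,0,4],[0.6,-110,0,-20,0,0,4],[0.6,-155,0,-20,0,0,4],[0.6,-200,0,-20,0,0,4],[0.6,-200,0,-20,0,0,0],[0.6,-200,0,-20,0,0,0],[0.6,-200,0,-20,0,0,0]]}}

```text
clock: 21.6
position: [0.4493, 0.3002, 0.3533]
ee_rot: [-180.0, -0.1, 10.6]
force: [0.3, -1.2, 0.4]
grip_width: 0.0512
grasp_force: 0.0
```

Run:
```python
from h import *
s=st();c,im=grab("wrist","lid2")
h=cv2.cvtColor(im,cv2.COLOR_RGB2HSV)
for nm,lo,hi in (("yel",(22,120,50),(38,255,255)),("red",(0,120,60),(8,255,255)),("red2",(172,120,60),(180,255,255))):
    m=cv2.inRange(h,lo,hi);n,lab,s,ce=cv2.connectedComponentsWithStats(m)
    for i in range(1,n):
        if s[i,4]>60: print(nm,s[i].tolist(),ce[i].round(1),px2w(c,ce[i],.05).round(4))
print([(round(d["score"],2),np.round(d["extent"]).tolist()) for d in finder.look_for("wrist","weight_1")])
```

```text
t 21.6 p [0.4493, 0.3002, 0.3533] rpy [-179.98, -0.12, 10.65] F [0.3, -1.2, 0.4] w 0.0512 gf 0.0 j [-69.8, 26.5, 51.0, 95.4, -21.9, 68.6, -93.0]
yel [431, 92, 54, 18, 482] [457.2 100.8] [[0.5809 0.0181 0.05  ]]
red [274, 80, 16, 17, 223] [281.6  88.3] [[0.5497 0.28   0.05  ]]
red [222, 85, 16, 18, 215] [229.7  93.5] [[0.5283 0.3543 0.05  ]]
red [223, 128, 16, 17, 191] [230.7 136.1] [[0.4669 0.3428 0.05  ]]
red [267, 130, 16, 16, 192] [274.6 137.7] [[0.4771 0.2754 0.05  ]]
[(0.94, [264.0, 71.0, 298.0, 109.0]), (0.87, [214.0, 78.0, 247.0, 113.0]), (0.78, [217.0, 116.0, 248.0, 153.0]), (0.58, [256.0, 118.0, 290.0, 156.0])]
```

View pics/lid2.png

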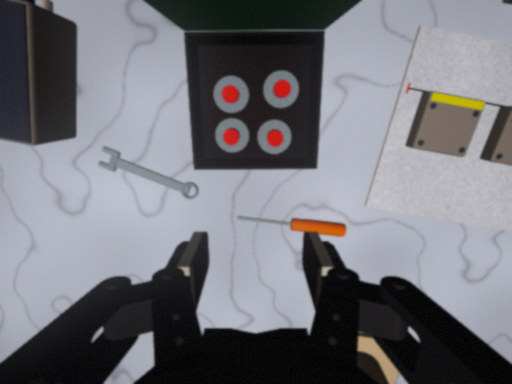

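Lid stands open (green at top edge); four weights visible with red grips at (282,88), (230,94), (231,136), (275,138). Turning the hand so that the camera is clear of the lid.

>>> {"method": "drive_tool", "body": {"steps": [[0.6,0,0,0,0,0,-90],[0.6,0,0,0,0,0,-90],[0.6,0,0,0,0,0,-90],[0.6,0,0,0,0,0,-90],[0.6,0,0,0,0,0,-90],[0.6,0,0,0,0,0,-90],[0.6,0,0,0,0,0,-90],[0.6,0,0,0,0,0,-90]]}}

```text
clock: 22.5
position: [0.4496, 0.2996, 0.3525]
ee_rot: [180.0, 0.0, 79.7]
force: [0.0, 0.4, -0.4]
grip_width: 0.0512
grasp_force: 0.0
```

>>> {"method": "drive_tool", "body": {"steps": [[0.6,0,0,0,0,0,-21.5],[0.6,0,0,0,0,0,-21.5],[0.6,0,0,0,0,0,-21.5],[0.6,0,0,0,0,0,-21.5],[0.6,0,0,0,0,0,-21.5]]}}

```text
clock: 23.0
position: [0.4492, 0.2997, 0.3525]
ee_rot: [180.0, 0.0, 100.8]
force: [-0.2, 0.1, -0.2]
grip_width: 0.0512
grasp_force: 0.0
```

```bash
cat >> h.py <<'E'
def reds():
    c,im=grab("wrist");h=cv2.cvtColor(im,cv2.COLOR_RGB2HSV)
    m=cv2.inRange(h,(0,120,50),(8,255,255))|cv2.inRange(h,(172,120,50),(180,255,255));n,lab,s,ce=cv2.connectedComponentsWithStats(m)
    return [(s[i].tolist(),px2w(c,ce[i],.048)[0].round(4).tolist()) for i in range(1,n) if s[i,4]>80]
E
python3 - <<'E'
from h import *
s=st()
for r in reds(): print(r)
totool([.477,.277,.2],101)
c=optics.calibration("scene");im=optics.grab_frame("scene");print(w2px(c,[.614,.33,.16]))
cv2.imwrite("pics/s2.png",cv2.resize(im[100:260,180:380,::-1],None,fx=3.5,fy=3.5,interpolation=cv2.INTER_CUBIC))
E
```

```text
t 23.0 p [0.4492, 0.2997, 0.3525] rpy [179.98, 0.03, 100.79] F [-0.2, 0.1, -0.2] w 0.0512 gf 0.0 j [-55.4, 21.6, 27.0, 95.0, -10.5, 65.9, -14.9]
([264, 119, 17, 17, 218], [0.4653, 0.3434, 0.048])
([304, 119, 18, 17, 232], [0.527, 0.3551, 0.048])
([262, 163, 16, 16, 206], [0.4757, 0.2759, 0.048])
([307, 168, 16, 17, 215], [0.5486, 0.2809, 0.048])
shift [-27.6, 23.2, 152.5] turn [0.01, 0.03, -0.17]
[[318.26593188 132.18874031]]
```

View pics/s2.png

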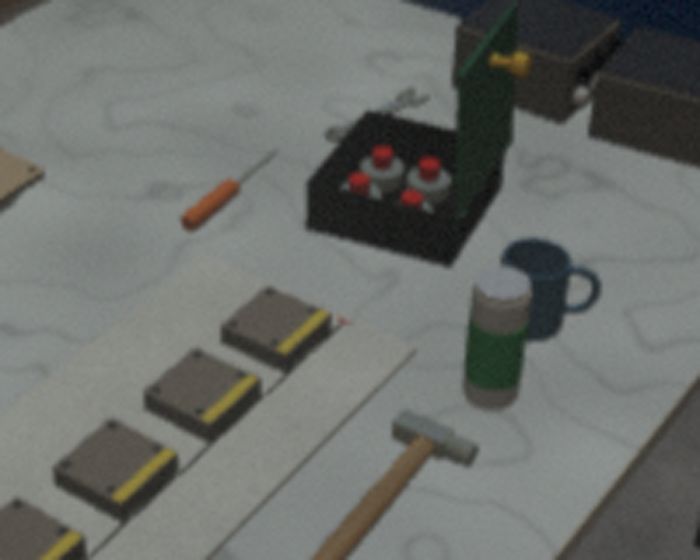

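Lid upright; covers and bystanders undisturbed. Fetching the first weight.

>>> {"method": "drive_tool", "body": {"steps": [[0.6,-28,22,40,0,0,0],[0.6,-28,22,85,0,0,0],[0.6,-28,22,130,0,0,0],[0.6,-28,22,175,0,0,0],[0.6,-28,22,220,0,0,0],[0.6,-28,22,250,0,0,0],[0.6,-28,22,250,0,0,0]]}}

```text
clock: 23.8
position: [0.4727, 0.2754, 0.099]
ee_rot: [-179.6, 0.2, 100.9]
force: [-0.5, -0.5, 0.5]
grip_width: 0.0511
grasp_force: 0.0
```

Run:
```python
from h import *
s=st()
for r in reds(): print(r)
totool([.4762,.2758,.033],101)
```

```text
t 23.8 p [0.4727, 0.2754, 0.099] rpy [-179.58, 0.19, 100.95] F [-0.5, -0.5, 0.5] w 0.0511 gf 0.0 j [-45.2, 40.0, 18.7, 110.1, -21.6, 33.8, -1.4]
([249, 95, 39, 40, 1187], [0.4664, 0.3433, 0.048])
([339, 96, 46, 40, 1432], [0.5269, 0.3548, 0.048])
([246, 190, 35, 40, 1084], [0.4762, 0.2771, 0.048])
([340, 202, 41, 40, 1228], [0.548, 0.2816, 0.048])
([67, 231, 32, 71, 453], [0.3523, 0.2148, 0.048])
shift [-0.6, 1.8, 68.4] turn [-0.19, 0.1, -0.06]
```

>>> {"method": "drive_tool", "body": {"steps": [[0.6,0,0,40,0,0,0],[0.6,0,0,62,0,0,0],[0.6,0,0,69.5,0,0,0],[0.6,0,0,69.5,0,0,0],[0,0,0,69.5,0,0,0],[0,0,0,69.5,0,0,0],[0,0,0,69.5,0,0,0],[0,0,0,69.5,0,0,0]]}}

```text
clock: 24.65
position: [0.4757, 0.2773, 0.035]
ee_rot: [179.9, -0.1, 101.0]
force: [0.6, -0.2, 6.3]
grip_width: 0.0236
grasp_force: 58.5
```

>>> {"method": "drive_tool", "body": {"steps": [[0,0,0,0,0,0,0],[0,0,0,-15,0,0,0],[0,0,0,-40,0,0,0],[0,0,0,-80,0,0,0],[0,0,0,-120,0,0,0],[0,0,0,-150,0,0,0],[0,0,0,-150,0,0,0]]}}

```text
clock: 25.35
position: [0.4766, 0.2778, 0.1873]
ee_rot: [179.7, -0.2, 101.0]
force: [1.3, 1.2, -4.6]
grip_width: 0.0233
grasp_force: 59.9
```

Run:
```python
from h import *
s=st()
for r in reds(): print(r)
totool([.5446,.0065,.18],90)
```

```text
t 25.35 p [0.4766, 0.2778, 0.1873] rpy [179.66, -0.17, 101.02] F [1.3, 1.2, -4.6] w 0.0233 gf 59.9 j [-48.4, 32.7, 23.3, 106.4, -18.0, 44.1, -4.4]
([245, 101, 26, 27, 551], [0.4656, 0.3431, 0.048])
([308, 101, 29, 27, 612], [0.5267, 0.3546, 0.048])
([311, 177, 27, 27, 542], [0.5476, 0.2812, 0.048])
([110, 203, 19, 77, 322], [0.3493, 0.1885, 0.048])
([231, 225, 50, 58, 2358], [0.4921, 0.1943, 0.048])
shift [-279.1, 16.4, 4.5] turn [0.11, -0.1, 11.03]
```

```bash
cat >> h.py <<'E'
def topcheck():
    c,im=grab("top")
    for o in bands(c,im):
        m=o["mid"];th=np.radians(o["yaw"]);print("top band",m.round(4).tolist(),"yaw",o["yaw"].round(1),"len",(o["len"]*1e3).round(0),"err",round((m[0]-(.5924-.0125*m[1]))*1e3,1))
E
python3 - <<'E'
from h import *
topcheck()
E
```

```text
top band [0.588100016117096, 0.007499999832361937] yaw 0.5 len 81.0 err -4.2
top band [0.5911999940872192, -0.1265999972820282] yaw 1.6 len 81.0 err -2.8
top band [0.5920000076293945, -0.2639000117778778] yaw 0.9 len 82.0 err -3.7
top band [0.5932000279426575, -0.4016999900341034] yaw 0.4 len 83.0 err -4.2
```

>>> {"method": "drive_tool", "body": {"steps": [[0,-40,2,0,0,0,0],[0,-88,5,0,0,0,0],[0,-136,8,0,0,0,0],[0,-184,11,0,0,0,0],[0,-232,14,0,0,0,0],[0,-265,16,0,0,0,0],[0,-279,16,0,0,0,0],[0,-279,16,0,0,0,0]]}}

```text
clock: 26.25
position: [0.5428, 0.0032, 0.1815]
ee_rot: [-179.8, 0.0, 100.7]
force: [0.4, 0.3, -3.9]
grip_width: 0.0233
grasp_force: 59.7
```

Run:
```python
from h import *
st();totool([.5446,.0065,.065],101);topcheck();report(None,[-.0125,.5924])
```

```text
t 26.25 p [0.5428, 0.0032, 0.1815] rpy [-179.77, 0.04, 100.73] F [0.4, 0.3, -3.9] w 0.0233 gf 59.7 j [-17.7, 32.6, 21.7, 107.5, -16.8, 43.3, 24.0]
shift [3.0, 2.8, 116.5] turn [-0.23, 0.03, -0.27]
top band [0.5910000205039978, -0.1266999989748001] yaw 1.2 len 81.0 err -3.0
top band [0.5920000076293945, -0.263700008392334] yaw 0.8 len 81.0 err -3.7
top band [0.5932000279426575, -0.4018999934196472] yaw 0.8 len 83.0 err -4.2
line p [-0.0125, 0.5924] yaw 0.72 (0, 0, 0)
edge [0.5892999768257141, 0.013500000350177288] yaw -0.0 len/w 72.5 12.5 err_mm -2.98 ctr [0.5442000031471252, 0.013500000350177288]
edge [0.5932999849319458, -0.13850000500679016] yaw -0.0 len/w 62.5 14.0 err_mm -0.88 ctr [0.5482000112533569, -0.13850000500679016]
```

>>> {"method": "drive_tool", "body": {"steps": [[0,3,2,40,0,0,0],[0,3,2,80,0,0,0],[0,3,2,103,0,0,0],[0,3,2,112,0,0,0],[0,3,2,116,0,0,0],[0,3,2,118,0,0,0],[0,3,2,119,0,0,0],[0,3,2,119,0,0,0]]}}

```text
clock: 27.15
position: [0.5465, 0.0096, 0.0652]
ee_rot: [179.9, 0.0, 101.0]
force: [0.8, 0.0, -4.1]
grip_width: 0.0236
grasp_force: 59.7
```

Run:
```python
from h import *
st()
```

```text
t 27.15 p [0.5465, 0.0096, 0.0652] rpy [179.88, 0.01, 101.01] F [0.8, 0.0, -4.1] w 0.0236 gf 59.7 j [-14.0, 42.6, 15.5, 111.6, -22.3, 28.5, 28.4]
```

>>> {"method": "drive_tool", "body": {"steps": [[0,0,0,1.5,0,0,0],[0,0,0,2.5,0,0,0],[0,0,0,2.5,0,0,0],[0.6,0,0,2.5,0,0,0],[0.6,0,0,2.5,0,0,0],[0.6,0,0,2.5,0,0,0],[0.6,0,0,-15,0,0,0],[0.6,0,0,-50,0,0,0]]}}

```text
clock: 27.95
position: [0.5439, 0.0094, 0.1128]
ee_rot: [-179.7, -0.0, 101.0]
force: [-0.3, 0.3, 0.3]
grip_width: 0.0511
grasp_force: 0.0
```

>>> {"method": "drive_tool", "body": {"steps": [[0.6,30,0,-45,0,0,0],[0.6,75,0,-75,0,0,0],[0.6,123,0,-75,0,0,0],[0.6,171,0,-75,0,0,0],[0.6,200,0,-75,0,0,0],[0.6,200,0,-75,0,0,0]]}}

```text
clock: 28.55
position: [0.5057, 0.2125, 0.189]
ee_rot: [-180.0, -0.2, 101.5]
force: [-0.7, -0.5, 0.3]
grip_width: 0.0514
grasp_force: 0.0
```

Run:
```python
from h import *
s=st();topcheck()
for r in reds(): print(r)
totool([.466,.3432,.033],101)
```

```text
t 28.55 p [0.5057, 0.2125, 0.189] rpy [-180.0, -0.2, 101.55] F [-0.7, -0.5, 0.3] w 0.0514 gf 0.0 j [-41.0, 32.5, 23.4, 106.4, -18.0, 44.6, 3.6]
top band [0.588100016117096, 0.007499999832361937] yaw 0.5 len 81.0 err -4.2
top band [0.5910000205039978, -0.1266999989748001] yaw 1.2 len 81.0 err -3.0
top band [0.5920000076293945, -0.2639000117778778] yaw 1.2 len 82.0 err -3.7
top band [0.5932000279426575, -0.4018999934196472] yaw 0.6 len 83.0 err -4.2
([228, 13, 28, 34, 757], [0.4664, 0.3418, 0.048])
([297, 14, 31, 34, 787], [0.5278, 0.3529, 0.048])
([301, 107, 28, 26, 584], [0.5494, 0.2789, 0.048])
([100, 140, 9, 84, 407], [0.3538, 0.1752, 0.048])
shift [142.5, -14.2, 156.1] turn [0.01, 0.03, 0.11]
```

>>> {"method": "drive_tool", "body": {"steps": [[0.6,45,-5,0,0,0,0],[0.6,92,-10,0,0,0,0],[0.6,130,-14,20,0,0,0],[0.6,142,-14,55,0,0,0],[0.6,142,-14,90,0,0,0],[0.6,142,-14,95,0,0,0],[0.6,142,-14,95,0,0,0]]}}

```text
clock: 29.35
position: [0.4675, 0.34, 0.0938]
ee_rot: [-179.9, 0.1, 100.8]
force: [0.3, 0.1, 0.8]
grip_width: 0.0511
grasp_force: 0.0
```

Run:
```python
from h import *
s=st()
for r in reds(): print(r)
totool([.466,.343,.033],101)
```

```text
t 29.35 p [0.4675, 0.34, 0.0938] rpy [-179.94, 0.12, 100.82] F [0.3, 0.1, 0.8] w 0.0511 gf 0.0 j [-51.4, 42.4, 20.0, 105.7, -22.9, 36.0, -6.6]
([239, 186, 36, 41, 1143], [0.4658, 0.3452, 0.048])
([324, 187, 41, 40, 1235], [0.5262, 0.3567, 0.048])
shift [2.7, -1.9, 62.1] turn [0.08, 0.05, -0.17]
```

>>> {"method": "drive_tool", "body": {"steps": [[0.6,4,-2,30,0,0,0],[0.6,4,-2,54,0,0,0],[0.6,4,-2,60,0,0,0],[0.6,4,-2,60,0,0,0],[0,4,-2,60,0,0,0],[0,4,-2,60,0,0,0],[0,4,-2,60,0,0,0],[0,4,-2,60,0,0,0]]}}

```text
clock: 30.2
position: [0.4656, 0.3464, 0.0363]
ee_rot: [179.8, -0.1, 101.0]
force: [0.3, -0.9, 5.7]
grip_width: 0.0234
grasp_force: 58.5
```

>>> {"method": "drive_tool", "body": {"steps": [[0,0,0,-10,0,0,0],[0,0,0,-30,0,0,0],[0,0,0,-65,0,0,0],[0,0,0,-110,0,0,0],[0,-20,0,-150,0,0,0],[0,-65,0,-150,0,0,0],[0,-110,0,-150,0,0,0],[0,-158,-1,-150,0,0,0]]}}

```text
clock: 31.0
position: [0.4925, 0.1898, 0.1852]
ee_rot: [180.0, -0.0, 101.1]
force: [1.2, -0.9, -5.0]
grip_width: 0.0236
grasp_force: 59.7
```

>>> {"method": "drive_tool", "body": {"steps": [[0,-48,-1,0,0,0,0],[0,-96,-2,0,0,0,0],[0,-144,-3,0,0,0,0],[0,-192,-4,0,0,0,0],[0,-240,-5,0,0,0,0],[0,-285,-6,0,0,0,0],[0,-320,-7,0,0,0,0],[0,-320,-7,0,0,0,0]]}}

```text
clock: 31.8
position: [0.5468, -0.1327, 0.1853]
ee_rot: [180.0, 0.3, 100.5]
force: [-0.4, -1.1, -4.4]
grip_width: 0.0236
grasp_force: 59.6
```

Run:
```python
from h import *
s=st();topcheck()
totool([.5473,-.1276,.0635],101)
```

```text
t 31.8 p [0.5468, -0.1327, 0.1853] rpy [179.97, 0.32, 100.47] F [-0.4, -1.1, -4.4] w 0.0236 gf 59.6 j [-3.8, 33.7, 22.2, 104.6, -16.9, 44.9, 37.5]
top band [0.5878000259399414, 0.007499999832361937] yaw -0.0 len 80.0 err -4.6
top band [0.5920000076293945, -0.2632000148296356] yaw 0.8 len 83.0 err -3.6
top band [0.5932000279426575, -0.4016999900341034] yaw 0.6 len 83.0 err -4.2
shift [0.8, 1.1, 121.3] turn [-0.03, 0.09, -0.35]
```

>>> {"method": "drive_tool", "body": {"steps": [[0,1,1,40,0,0,0],[0,1,1,80,0,0,0],[0,1,1,104,0,0,0],[0,1,1,114,0,0,0],[0,1,1,118,0,0,0],[0,1,1,121,0,0,0],[0,1,1,122.5,0,0,0],[0,1,1,122.5,0,0,0]]}}

```text
clock: 32.65
position: [0.5487, -0.1232, 0.0643]
ee_rot: [179.9, -0.0, 101.0]
force: [-3.5, 0.5, 5.5]
grip_width: 0.0234
grasp_force: 60.7
```

Run:
```python
from h import *
s=st()
```

```text
t 32.65 p [0.5487, -0.1232, 0.0643] rpy [179.87, -0.03, 101.02] F [-3.5, 0.5, 5.5] w 0.0234 gf 60.7 j [-0.4, 43.6, 16.0, 109.1, -22.3, 30.2, 41.9]
```

>>> {"method": "drive_tool", "body": {"steps": [[0.6,0,0,0,0,0,0],[0.6,0,0,0,0,0,0],[0.6,0,0,0,0,0,0],[0.6,0,0,-20,0,0,0],[0.6,0,0,-60,0,0,0],[0.6,0,0,-100,0,0,0],[0.6,30,6,-120,0,0,0],[0.6,75,14,-120,0,0,0]]}}

```text
clock: 33.45
position: [0.5504, -0.0505, 0.1857]
ee_rot: [179.5, 0.2, 100.6]
force: [1.6, -0.1, -0.8]
grip_width: 0.0514
grasp_force: 0.0
```

>>> {"method": "drive_tool", "body": {"steps": [[0.6,48,9,0,0,0,0],[0.6,96,18,0,0,0,0],[0.6,144,27,0,0,0,0],[0.6,192,36,0,0,0,0],[0.6,240,46,0,0,0,0],[0.6,280,54,0,0,0,0],[0.6,322,62,0,0,0,0],[0.6,322,62,0,0,0,0]]}}

```text
clock: 34.25
position: [0.5453, 0.2898, 0.1813]
ee_rot: [179.9, -0.3, 101.6]
force: [-0.0, 0.2, -0.8]
grip_width: 0.0513
grasp_force: 0.0
```

Run:
```python
from h import *
s=st();topcheck()
for r in reds(): print(r)
totool([.5485,.281,.1],101)
```

```text
t 34.25 p [0.5453, 0.2898, 0.1813] rpy [179.94, -0.3, 101.62] F [-0.0, 0.2, -0.8] w 0.0513 gf 0.0 j [-44.9, 38.4, 23.9, 96.0, -19.7, 49.6, -1.1]
top band [0.588100016117096, 0.007499999832361937] yaw 0.5 len 81.0 err -4.2
top band [0.5911999940872192, -0.1265999972820282] yaw 1.6 len 81.0 err -2.8
top band [0.5920000076293945, -0.2639000117778778] yaw 0.9 len 82.0 err -3.7
top band [0.5932000279426575, -0.4016999900341034] yaw 0.8 len 83.0 err -4.2
([240, 95, 27, 28, 588], [0.5282, 0.3538, 0.048])
([247, 174, 25, 27, 536], [0.5496, 0.2802, 0.048])
([47, 198, 24, 80, 486], [0.3569, 0.1866, 0.048])
shift [-1.2, 1.7, 81.5] turn [0.02, 0.02, 0.17]
```

>>> {"method": "drive_tool", "body": {"steps": [[0.6,-1,2,40,0,0,0],[0.6,-1,2,80,0,0,0],[0.6,-1,2,115,0,0,0],[0.6,-1,2,138,0,0,0],[0.6,-1,2,147,0,0,0],[0.6,-1,2,147,0,0,0]]}}

```text
clock: 34.95
position: [0.5491, 0.278, 0.034]
ee_rot: [-179.9, 0.1, 100.9]
force: [0.5, -0.7, 0.1]
grip_width: 0.0512
grasp_force: 0.0
```

>>> {"method": "drive_tool", "body": {"steps": [[0,0,0,0,0,0,0],[0,0,0,0,0,0,0],[0,0,0,0,0,0,0],[0,0,0,0,0,0,0],[0,0,0,-10,0,0,0],[0,0,0,-30,0,0,0],[0,0,0,-65,0,0,0],[0,0,0,-110,0,0,0]]}}

```text
clock: 35.75
position: [0.5467, 0.2795, 0.1443]
ee_rot: [-179.7, 0.1, 101.0]
force: [0.7, 1.0, -5.0]
grip_width: 0.0234
grasp_force: 59.4
```

Run:
```python
from h import *
s=st();totool([.5482,-.2653,.185],101)
```

```text
t 35.75 p [0.5467, 0.2795, 0.1443] rpy [-179.7, 0.07, 101.02] F [0.7, 1.0, -5.0] w 0.0234 gf 59.4 j [-43.6, 41.0, 23.1, 97.8, -21.1, 45.8, 0.4]
shift [-535.1, -102.9, -39.5] turn [-0.3, 0.07, 0.02]
```

>>> {"method": "drive_tool", "body": {"steps": [[0,0,0,-30,0,0,0],[0,-40,-8,-40,0,0,0],[0,-87,-17,-40,0,0,0],[0,-134,-26,-40,0,0,0],[0,-181,-35,-40,0,0,0],[0,-228,-44,-40,0,0,0],[0,-275,-53,-40,0,0,0],[0,-322,-62,-40,0,0,0]]}}

```text
clock: 36.55
position: [0.5487, -0.0492, 0.185]
ee_rot: [-180.0, -0.0, 101.0]
force: [0.6, -0.4, -4.2]
grip_width: 0.0234
grasp_force: 59.6
```

>>> {"method": "drive_tool", "body": {"steps": [[0,-47,-9,0,0,0,0],[0,-94,-18,0,0,0,0],[0,-141,-27,0,0,0,0],[0,-180,-35,0,0,0,0],[0,-205,-40,0,0,0,0],[0,-213,-41,0,0,0,0],[0,-213,-41,0,0,0,0],[0,-213,-41,0,0,0,0]]}}

```text
clock: 37.35
position: [0.5501, -0.2624, 0.1844]
ee_rot: [-180.0, -0.1, 101.1]
force: [-0.6, 1.3, -4.5]
grip_width: 0.0237
grasp_force: 59.6
```

Run:
```python
from h import *
topcheck();s=st();totool([.5482,-.2653,.0635],101)
```

```text
top band [0.5878000259399414, 0.007499999832361937] yaw -0.0 len 80.0 err -4.6
top band [0.5910000205039978, -0.1266999989748001] yaw 0.9 len 81.0 err -2.9
top band [0.5935999751091003, -0.4228000044822693] yaw -1.0 len 41.0 err -4.1
t 37.4 p [0.5504, -0.262, 0.1845] rpy [180.0, -0.14, 101.16] F [-0.8, 0.6, -5.0] w 0.0233 gf 59.6 j [9.7, 37.3, 21.6, 96.9, -17.3, 49.2, 49.8]
shift [-3.1, -2.8, 121.0] turn [0.0, -0.14, 0.16]
```

>>> {"method": "drive_tool", "body": {"steps": [[0,-3,-3,40,0,0,0],[0,-3,-3,80,0,0,0],[0,-3,-3,104,0,0,0],[0,-3,-3,114,0,0,0],[0,-3,-3,118,0,0,0],[0,-3,-3,120,0,0,0],[0,-3,-3,121.5,0,0,0],[0,-3,-3,121.5,0,0,0]]}}

```text
clock: 38.2
position: [0.5489, -0.2686, 0.0649]
ee_rot: [179.8, 0.1, 101.0]
force: [-0.8, 1.1, 1.0]
grip_width: 0.0232
grasp_force: 60.0
```

Run:
```python
from h import *
s=st()
```

```text
t 38.2 p [0.5489, -0.2686, 0.0649] rpy [179.85, 0.07, 101.02] F [-0.8, 1.1, 1.0] w 0.0232 gf 60.0 j [13.1, 46.4, 17.1, 101.3, -21.5, 35.4, 53.8]
```

Touching down (weight unloaded). Release and go back for the last.

>>> {"method": "drive_tool", "body": {"steps": [[0.6,0,0,0,0,0,0],[0.6,0,0,0,0,0,0],[0.6,0,0,0,0,0,0],[0.6,0,0,-20,0,0,0],[0.6,0,0,-60,0,0,0],[0.6,0,0,-100,0,0,0],[0.6,30,5,-120,0,0,0],[0.6,75,12,-120,0,0,0]]}}

```text
clock: 39.0
position: [0.5472, -0.1965, 0.1872]
ee_rot: [179.6, 0.4, 100.7]
force: [1.6, 1.1, -0.7]
grip_width: 0.0514
grasp_force: 0.0
```

>>> {"method": "drive_tool", "body": {"steps": [[0.6,48,8,0,0,0,0],[0.6,96,15,0,0,0,0],[0.6,144,23,0,0,0,0],[0.6,192,31,0,0,0,0],[0.6,240,38,0,0,0,0],[0.6,288,46,0,0,0,0],[0.6,336,54,0,0,0,0],[0.6,384,61,0,0,0,0]]}}

```text
clock: 39.8
position: [0.5318, 0.1982, 0.1836]
ee_rot: [179.9, -0.0, 101.0]
force: [0.4, -0.1, 0.1]
grip_width: 0.0511
grasp_force: 0.0
```

>>> {"method": "drive_tool", "body": {"steps": [[0.6,47,8,0,0,0,0],[0.6,94,15,0,0,0,0],[0.6,130,21,0,0,0,0],[0.6,154,25,0,0,0,0],[0.6,154,25,0,0,0,0],[0.6,154,25,0,0,0,0]]}}

```text
clock: 40.4
position: [0.5269, 0.3519, 0.1831]
ee_rot: [180.0, 0.1, 101.1]
force: [0.6, -0.8, -0.6]
grip_width: 0.0515
grasp_force: 0.0
```

Run:
```python
from h import *
topcheck();
for r in reds(): print(r)
s=st();totool([.527,.355,.034],101)
```

```text
top band [0.588100016117096, 0.007499999832361937] yaw 0.5 len 81.0 err -4.2
top band [0.5910000205039978, -0.1266999989748001] yaw 1.2 len 81.0 err -3.0
top band [0.5920000076293945, -0.263700008392334] yaw 0.9 len 81.0 err -3.6
top band [0.5932000279426575, -0.4018999934196472] yaw 0.8 len 83.0 err -4.2
([246, 163, 25, 27, 537], [0.5278, 0.3558, 0.048])
([65, 249, 22, 57, 271], [0.3534, 0.2127, 0.048])
t 40.5 p [0.5275, 0.3501, 0.1834] rpy [179.98, 0.07, 100.87] F [-0.3, -0.0, -0.3] w 0.0513 gf 0.0 j [-51.0, 39.8, 25.2, 93.1, -20.3, 51.7, -7.3]
shift [5.1, 0.4, 149.4] turn [0.02, 0.07, -0.13]
```

>>> {"method": "drive_tool", "body": {"steps": [[0.6,5,0.5,40,0,0,0],[0.6,5,0.5,80,0,0,0],[0.6,5,0.5,115,0,0,0],[0.6,5,0.5,140,0,0,0],[0.6,5,0.5,149,0,0,0],[0.6,5,0.5,149,0,0,0]]}}

```text
clock: 41.1
position: [0.5265, 0.3554, 0.0335]
ee_rot: [-179.9, 0.1, 100.9]
force: [1.0, -0.5, 0.8]
grip_width: 0.0516
grasp_force: 0.0
```

>>> {"method": "drive_tool", "body": {"steps": [[0,0,0,0,0,0,0],[0,0,0,0,0,0,0],[0,0,0,0,0,0,0],[0,0,0,0,0,0,0],[0,0,0,-10,0,0,0],[0,0,0,-40,0,0,0],[0,0,0,-85,0,0,0],[0,0,0,-130,0,0,0]]}}

```text
clock: 41.9
position: [0.525, 0.3567, 0.1651]
ee_rot: [-179.8, 0.1, 101.0]
force: [-0.3, -0.1, -4.6]
grip_width: 0.0238
grasp_force: 59.4
```

Run:
```python
from h import *
s=st();totool([.5491,-.4035,.185],101)
```

```text
t 41.9 p [0.525, 0.3567, 0.1651] rpy [-179.85, 0.06, 101.01] F [-0.3, -0.1, -4.6] w 0.0238 gf 59.4 j [-51.2, 41.2, 24.7, 93.6, -21.1, 50.0, -7.1]
shift [-750.8, -121.6, -18.8] turn [-0.15, 0.06, 0.01]
```

>>> {"method": "drive_tool", "body": {"steps": [[0,-40,-6,-18,0,0,0],[0,-87,-14,-18,0,0,0],[0,-134,-22,-18,0,0,0],[0,-181,-29,-18,0,0,0],[0,-228,-37,-18,0,0,0],[0,-275,-45,-18,0,0,0],[0,-322,-52,-18,0,0,0],[0,-369,-60,-18,0,0,0]]}}

```text
clock: 42.7
position: [0.5372, -0.0179, 0.1826]
ee_rot: [-180.0, -0.0, 101.0]
force: [-0.4, 0.2, -4.0]
grip_width: 0.0232
grasp_force: 59.7
```

>>> {"method": "drive_tool", "body": {"steps": [[0,-47,-8,0,0,0,0],[0,-94,-15,0,0,0,0],[0,-141,-23,0,0,0,0],[0,-188,-31,0,0,0,0],[0,-235,-38,0,0,0,0],[0,-282,-46,0,0,0,0],[0,-329,-54,0,0,0,0],[0,-362,-60,0,0,0,0]]}}

```text
clock: 43.5
position: [0.5465, -0.3871, 0.1825]
ee_rot: [-179.9, 0.1, 100.8]
force: [-0.3, 0.4, -3.9]
grip_width: 0.0231
grasp_force: 59.7
```

>>> {"method": "drive_tool", "body": {"steps": [[0,-15,-1,0,0,0,0],[0,-19,-1,0,0,0,0],[0,-19,-1,0,0,0,0],[0,-19,-1,0,0,0,0]]}}

```text
clock: 43.9
position: [0.5513, -0.3996, 0.1819]
ee_rot: [180.0, -0.1, 101.1]
force: [-0.0, -0.1, -4.6]
grip_width: 0.0233
grasp_force: 59.7
```

Run:
```python
from h import *
topcheck();s=st();totool([.5491,-.4035,.062],101)
```

```text
top band [0.5878000259399414, 0.007499999832361937] yaw -0.0 len 80.0 err -4.6
top band [0.5910000205039978, -0.1266999989748001] yaw 1.2 len 81.0 err -3.0
top band [0.5918999910354614, -0.2639000117778778] yaw 1.3 len 82.0 err -3.8
top band [0.5927000045776367, -0.3871999979019165] yaw 1.2 len 54.0 err -4.6
t 43.95 p [0.5514, -0.3997, 0.1821] rpy [179.98, -0.12, 101.14] F [0.2, 0.4, -4.8] w 0.0236 gf 59.7 j [22.1, 43.1, 21.1, 84.6, -17.5, 55.6, 59.0]
shift [-3.6, -3.0, 120.0] turn [0.02, -0.12, 0.14]
```

>>> {"method": "drive_tool", "body": {"steps": [[0,-3,-3,40,0,0,0],[0,-3,-3,80,0,0,0],[0,-3,-3,102,0,0,0],[0,-3,-3,112,0,0,0],[0,-3,-3,116,0,0,0],[0,-3,-3,118,0,0,0],[0,-3,-3,119,0,0,0],[0,-3,-3,119,0,0,0]]}}

```text
clock: 44.75
position: [0.5494, -0.4063, 0.0647]
ee_rot: [179.9, 0.1, 101.0]
force: [0.1, -0.3, -2.7]
grip_width: 0.0232
grasp_force: 59.8
```

Run:
```python
from h import *
s=st()
```

```text
t 44.75 p [0.5494, -0.4063, 0.0647] rpy [179.88, 0.11, 101.01] F [0.1, -0.3, -2.7] w 0.0232 gf 59.8 j [24.2, 51.0, 18.0, 88.7, -20.5, 43.4, 61.9]
```

>>> {"method": "drive_tool", "body": {"steps": [[0,0,0,1,0,0,0],[0,0,0,1,0,0,0],[0.6,0,0,1,0,0,0],[0.6,0,0,1,0,0,0],[0.6,0,0,1,0,0,0],[0.6,0,0,-20,0,0,0],[0.6,0,0,-60,0,0,0],[0.6,0,0,-105,0,0,0]]}}

```text
clock: 45.55
position: [0.5477, -0.4051, 0.168]
ee_rot: [-179.9, -0.1, 101.0]
force: [0.2, -0.3, 0.6]
grip_width: 0.051
grasp_force: 0.0
```

>>> {"method": "drive_tool", "body": {"steps": [[0.6,40,0,-20,0,0,8],[0.6,80,0,-50,0,0,16],[0.6,120,0,-80,0,0,24],[0.6,160,0,-110,0,0,32],[0.6,200,-5,-130,0,0,40],[0.6,200,-10,-130,0,0,48],[0.6,200,-10,-130,0,0,56],[0.6,200,-10,-130,0,0,64]]}}

```text
clock: 46.35
position: [0.5006, -0.2108, 0.2989]
ee_rot: [180.0, -0.1, 36.7]
force: [-0.1, -0.5, -0.4]
grip_width: 0.0513
grasp_force: 0.0
```

Run:
```python
from h import *
topcheck();s=st();totool([.50,-.2,.31],10.5)
```

```text
top band [0.5878000259399414, 0.007499999832361937] yaw -0.0 len 80.0 err -4.6
top band [0.5910000205039978, -0.1266999989748001] yaw 1.2 len 81.0 err -3.0
top band [0.5932000279426575, -0.4016999900341034] yaw 0.6 len 83.0 err -4.2
t 46.4 p [0.5006, -0.2109, 0.2985] rpy [179.96, -0.04, 36.43] F [0.4, -0.5, -1.1] w 0.0512 gf 0.0 j [-9.4, 28.6, 45.2, 99.8, -22.8, 61.1, -10.1]
shift [6.0, -9.2, -11.5] turn [0.03, -0.04, 25.93]
```

>>> {"method": "drive_tool", "body": {"steps": [[0.6,0,0,-15,0,0,8],[0.6,0,0,-30,0,0,16],[0.6,0,0,-40,0,0,24],[0.6,0,0,-40,0,0,25.5],[0.6,0,0,-40,0,0,25.5],[0.6,0,0,-40,0,0,25.5]]}}

```text
clock: 47.0
position: [0.5002, -0.211, 0.3375]
ee_rot: [-180.0, 0.0, 11.7]
force: [-0.3, 0.1, -0.1]
grip_width: 0.0512
grasp_force: 0.0
```

Run:
```python
from h import *
s=st();report("all2")
for r in reds(): print(r)
totool([.45,.30,.353],10.8)
```

```text
t 47.0 p [0.5002, -0.211, 0.3375] rpy [-179.95, 0.04, 11.68] F [-0.3, 0.1, -0.1] w 0.0512 gf 0.0 j [-14.2, 28.7, 53.7, 96.4, -24.8, 67.7, -32.5]
line p [-0.01185, 0.5922] yaw 0.68 (np.int64(783), np.float64(-0.45975000000000005), np.float64(0.06975))
edge [0.5896000266075134, 0.006800000090152025] yaw 0.73 len/w 84.1 12.6 err_mm -2.51 ctr [0.5446000099182129, 0.006300000008195639]
edge [0.5918999910354614, -0.12720000743865967] yaw 0.71 len/w 84.1 12.4 err_mm -1.78 ctr [0.5468999743461609, -0.12770000100135803]
edge [0.5931000113487244, -0.26489999890327454] yaw 0.91 len/w 84.6 13.0 err_mm -2.23 ctr [0.5480999946594238, -0.2655999958515167]
edge [0.5943999886512756, -0.4032000005245209] yaw 0.91 len/w 85.0 13.8 err_mm -2.56 ctr [0.5493999719619751, -0.40389999747276306]
([95, 82, 22, 20, 327], [0.5434, 0.0194, 0.048])
([194, 101, 19, 19, 282], [0.5465, -0.1224, 0.048])
([294, 123, 19, 19, 274], [0.546, -0.2736, 0.048])
([386, 143, 22, 18, 325], [0.5468, -0.4207, 0.048])
([0, 194, 54, 19, 200], [0.3531, 0.129, 0.048])
shift [53.6, -510.8, -15.0] turn [-0.04, 0.03, 0.8]
```

View pics/all2.png

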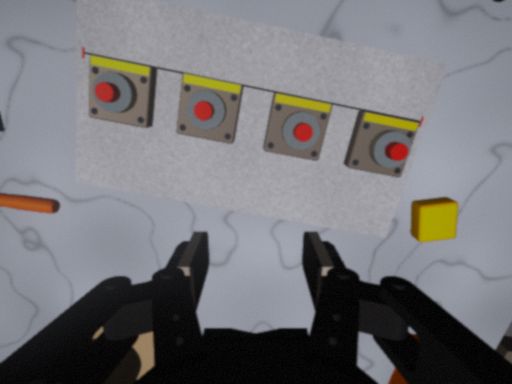

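All four weights stand on their covers, bands along the line; nothing disturbed. Now back to the lid.

>>> {"method": "drive_tool", "body": {"steps": [[0.6,20,-44,0,0,0,0.5],[0.6,41,-88,0,0,0,0.9],[0.6,62,-132,0,0,0,0.9],[0.6,83,-176,0,0,0,0.9],[0.6,105,-220,0,0,0,0.9],[0.6,127,-264,0,0,0,0.9],[0.6,149,-308,0,0,0,0.9],[0.6,171,-352,0,0,0,0.9]]}}

```text
clock: 47.9
position: [0.5979, 0.1699, 0.3379]
ee_rot: [-180.0, 0.0, 10.7]
force: [1.5, -1.0, 0.7]
grip_width: 0.0513
grasp_force: 0.0
```

>>> {"method": "drive_tool", "body": {"steps": [[0.6,22,-44,0,0,0,0],[0.6,44,-88,0,0,0,0],[0.6,65,-130,0,0,0,0],[0.6,82,-160,0,0,0,0],[0.6,82,-160,0,0,0,0],[0.6,82,-160,0,0,0,0]]}}

```text
clock: 48.5
position: [0.6489, 0.3402, 0.3369]
ee_rot: [179.9, 0.1, 10.7]
force: [-0.6, -0.6, 0.5]
grip_width: 0.051
grasp_force: 0.0
```

Run:
```python
from h import *
c,im=grab("wrist","lid3");s=st()
h=cv2.cvtColor(im,cv2.COLOR_RGB2HSV);m=cv2.inRange(h,(18,120,50),(38,255,255))
n,lab,t,ce=cv2.connectedComponentsWithStats(m)
for i in range(1,n):
    if t[i,4]>100: print(t[i].tolist(),ce[i].round(1),px2w(c,ce[i],.24).round(4))
totool([.6459,.3393,.2132],10.8)
```

```text
t 48.55 p [0.649, 0.3387, 0.3376] rpy [179.92, 0.05, 10.56] F [0.2, -0.4, 0.4] w 0.0511 gf 0.0 j [-50.7, 47.2, 51.2, 62.9, -35.0, 84.4, -85.9]
[240, 172, 32, 50, 1125] [255.4 192.8] [[0.6464 0.3398 0.24  ]]
[416, 218, 49, 15, 405] [439.7 225.2] [[0.6471 0.168  0.24  ]]
[490, 230, 22, 11, 179] [501.1 235. ] [[0.6483 0.1083 0.24  ]]
shift [-2.9, -1.3, 124.4] turn [0.08, 0.05, -0.24]
```

View pics/lid3.png

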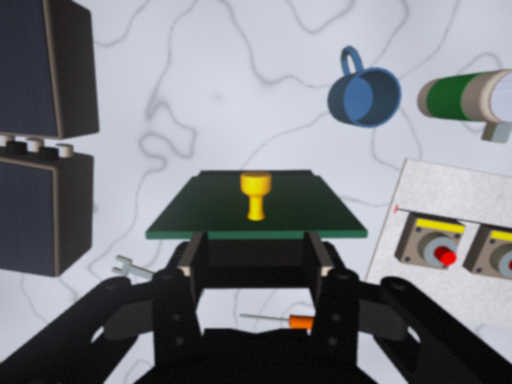

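>>> {"method": "drive_tool", "body": {"steps": [[0.6,-3,-1,40,0,0,0],[0.6,-3,-1,80,0,0,0],[0.6,-3,-1,110,0,0,0],[0.6,-3,-1,124,0,0,0],[0.6,-3,-1,124,0,0,0],[0,-3,-1,124,0,0,0],[0,-3,-1,124,0,0,0],[0,-3,-1,124,0,0,0]]}}

```text
clock: 49.35
position: [0.6475, 0.3398, 0.217]
ee_rot: [180.0, -0.3, 10.6]
force: [-0.3, -1.3, 5.3]
grip_width: 0.025
grasp_force: 58.7
```

>>> {"method": "drive_tool", "body": {"steps": [[0,0,0,0,0,0,0],[0,0,0,0,0,0,0]]}}

```text
clock: 49.55
position: [0.6475, 0.3398, 0.217]
ee_rot: [180.0, -0.3, 10.6]
force: [0.0, -1.6, 5.8]
grip_width: 0.0251
grasp_force: 58.8
```

Run:
```python
from h import *
s=st();q=[.614,.3301,.1899]
R=Ro.from_euler('xyz',s["ee_rot"],degrees=True)
g=s["position"]+R.apply([0,0,-.019])
u=np.array([np.cos(q[2]),np.sin(q[2])]);d=(g[:2]-np.array(q[:2]))@u
a0=np.arctan2(.043,-.16);th=a0-np.arctan2(g[2]-.07,d);r=np.hypot(d,g[2]-.07);print(r,th)
for t in np.r_[np.arange(1.4,-.01,-.1),0,-.02]:
    a=a0-t;w=np.r_[(r*np.cos(a)-d)*u,.07+r*np.sin(a)-g[2]];print(round(t,2),(R.inv().apply(w)*1000).round(1).tolist())
```

```text
t 49.55 p [0.6475, 0.3398, 0.217] rpy [179.98, -0.26, 10.58] F [0.0, -1.6, 5.8] w 0.0251 gf 58.8 j [-51.8, 51.9, 48.7, 73.6, -38.7, 70.8, -81.6]
0.16953875074712196 1.513867446925025
1.4 [-19.1, 0.1, -2.9]
1.3 [-36.0, 0.2, -3.7]
1.2 [-52.9, 0.3, -2.8]
1.1 [-69.7, 0.4, -0.2]
1.0 [-86.1, 0.4, 4.0]
0.9 [-102.0, 0.5, 9.9]
0.8 [-117.2, 0.6, 17.3]
0.7 [-131.6, 0.7, 26.2]
0.6 [-145.1, 0.7, 36.6]
0.5 [-157.4, 0.8, 48.2]
0.4 [-168.6, 0.8, 60.9]
0.3 [-178.4, 0.9, 74.7]
0.2 [-186.7, 0.9, 89.5]
0.1 [-193.6, 1.0, 105.0]
-0.0 [-198.9, 1.0, 121.1]
0.0 [-198.9, 1.0, 121.1]
-0.02 [-199.7, 1.0, 124.4]
```

>>> {"method": "drive_tool", "body": {"steps": [[0,-18.1,0,-2.7,0,0,0],[0,-34.6,0,-3.4,0,0,0],[0,-51.2,0,-2.4,0,0,0],[0,-67.5,0,0.2,0,0,0],[0,-83.5,0,4.4,0,0,0],[0,-99.1,0,10.2,0,0,0],[0,-113.9,0,17.6,0,0,0],[0,-128,0,26.3,0,0,0]]}}

```text
clock: 50.35
position: [0.5206, 0.315, 0.1926]
ee_rot: [-179.9, -0.2, 10.5]
force: [-7.8, -5.4, 19.4]
grip_width: 0.0248
grasp_force: 72.5
```

>>> {"method": "drive_tool", "body": {"steps": [[0,-13.1,0,10.2,0,0,0],[0,-25.1,0,21.5,0,0,0],[0,-35.9,0,34.1,0,0,0],[0,-45.4,0,47.6,0,0,0],[0,-53.6,0,62,0,0,0],[0,-60.5,0,77.3,0,0,0],[0,-64,0,87,0,0,0],[0,-65,0,90,0,0,0]]}}

```text
clock: 51.15
position: [0.4528, 0.3017, 0.0972]
ee_rot: [179.8, 0.4, 10.5]
force: [-7.7, -6.9, 5.9]
grip_width: 0.0252
grasp_force: 85.7
```

Run:
```python
from h import *
s=st()
```

```text
t 51.15 p [0.4528, 0.3017, 0.0972] rpy [179.84, 0.41, 10.52] F [-7.7, -6.9, 5.9] w 0.0252 gf 85.7 j [-63.1, 46.5, 43.5, 111.0, -47.3, 42.7, -70.7]
```

>>> {"method": "drive_tool", "body": {"steps": [[0,0,0,2,0,0,0],[0,0,0,3,0,0,0],[0,0,0,3,0,0,0]]}}

```text
clock: 51.45
position: [0.452, 0.3016, 0.0945]
ee_rot: [179.9, 0.5, 10.5]
force: [-10.1, -8.5, 4.4]
grip_width: 0.0254
grasp_force: 85.5
```

Run:
```python
from h import *
s=st()
```

```text
t 51.45 p [0.452, 0.3016, 0.0945] rpy [179.86, 0.52, 10.52] F [-10.1, -8.5, 4.4] w 0.0254 gf 85.5 j [-63.0, 46.7, 43.2, 111.2, -47.5, 42.5, -70.5]
```

>>> {"method": "drive_tool", "body": {"steps": [[0,2,0,2,0,0,0],[0,3,0,4,0,0,0],[0,3,0,5,0,0,0],[0,3,0,5,0,0,0]]}}

```text
clock: 51.85
position: [0.4516, 0.3016, 0.0924]
ee_rot: [-179.9, 0.9, 10.6]
force: [-23.9, -13.1, 39.1]
grip_width: 0.0253
grasp_force: 89.4
```

Run:
```python
from h import *
s=st()
```

```text
t 51.85 p [0.4516, 0.3016, 0.0924] rpy [-179.92, 0.9, 10.55] F [-23.9, -13.1, 39.1] w 0.0253 gf 89.4 j [-62.6, 46.9, 43.0, 111.0, -47.7, 42.8, -70.2]
```

Firm stop: the lid is shut. Ease off, release, retreat.

>>> {"method": "drive_tool", "body": {"steps": [[0,-3,0,-3,0,0,0],[0.6,-3,0,-3,0,0,0],[0.6,-3,0,-3,0,0,0],[0.6,-3,0,-3,0,0,0],[0.6,-3,0,-25,0,0,0],[0.6,-3,0,-65,0,0,0],[0.6,-3,0,-110,0,0,0],[0.6,-3,0,-155,0,0,0]]}}

```text
clock: 52.65
position: [0.4564, 0.3052, 0.2465]
ee_rot: [180.0, -0.0, 10.6]
force: [-0.5, 1.3, 0.5]
grip_width: 0.0517
grasp_force: 0.0
```

>>> {"method": "drive_tool", "body": {"steps": [[0.6,-8,0,-45,0,0,0],[0.6,-8,0,-60,0,0,0],[0.6,-8,0,-60,0,0,0],[0.6,-8,0,-60,0,0,0]]}}

```text
clock: 53.05
position: [0.448, 0.304, 0.3044]
ee_rot: [-180.0, 0.0, 10.6]
force: [-0.2, 0.3, -0.5]
grip_width: 0.0513
grasp_force: 0.0
```

Run:
```python
from h import *
c,im=grab("wrist","lid4");st();topcheck()
h=cv2.cvtColor(im,cv2.COLOR_RGB2HSV);m=cv2.inRange(h,(18,120,50),(38,255,255))
n,lab,t,ce=cv2.connectedComponentsWithStats(m)
for i in range(1,n):
    if t[i,4]>100: print(t[i].tolist(),ce[i].round(1))
for th in (0,.06,.14): print(th,w2px(c,hinge2w([.614,.3301,.1899,th],[[0,.095,.008],[0,-.095,.008],[-.19,.095,.008],[-.19,-.095,.008],[-.16,0,.05]])).round(1).tolist())
```

```text
t 53.1 p [0.4476, 0.3038, 0.3037] rpy [179.97, 0.08, 10.63] F [-0.8, -0.1, 0.3] w 0.0513 gf 0.0 j [-73.2, 32.6, 58.4, 99.8, -30.4, 65.2, -84.8]
top band [0.5878000259399414, 0.007499999832361937] yaw -0.0 len 80.0 err -4.6
top band [0.5910000205039978, -0.1265999972820282] yaw 1.2 len 81.0 err -3.0
top band [0.5920000076293945, -0.2639000117778778] yaw 1.2 len 82.0 err -3.7
top band [0.5932000279426575, -0.4016999900341034] yaw 0.8 len 83.0 err -4.2
[455, 90, 57, 20, 590] [483.3  99.6]
[246, 149, 25, 25, 483] [257.9 161.4]
0 [[177.1, 17.1], [343.2, 16.2], [189.1, 177.9], [330.9, 177.3], [260.6, 161.8]]
0.06 [[177.0, 16.6], [343.2, 15.7], [187.1, 179.5], [333.2, 178.9], [260.7, 160.6]]
0.14 [[177.0, 16.0], [343.3, 15.1], [184.2, 180.9], [336.5, 180.3], [260.9, 158.0]]
```

View pics/lid4.png

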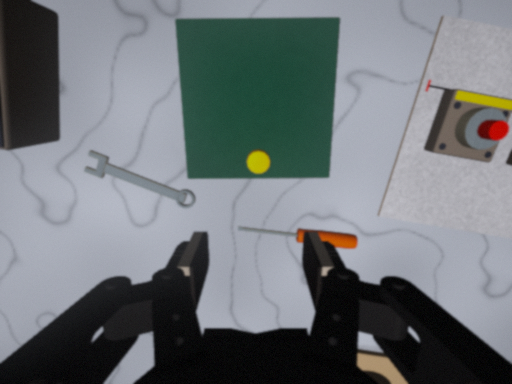

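The lid is shut: its near edge is ~143 px wide, as predicted for θ = 0, and the knob is at row 161. Covers are unmoved and the arm is clear.

Run:
```python
from h import *
print(robot.close_job())
```

```text
the job is handed in; nothing more can be done
None
```

I've handed the job in after about 53 s: all four covers are on the line with a weight on each, the lid stood up by itself for over two seconds and is now shut, and no bystander looked moved in the pictures. The hand-in returned no verdict.

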